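# Load and level the tea shelf

## Robot

A 7-joint arm with a two-finger parallel gripper is mounted at the origin on the work surface. World frame = base frame: x ahead of the robot, y to its left, z up, the work surface at z = 0. Lengths are in mm, angles in rad, forces in N, time in s.
With the tool pointing down it reaches from about 400 to 850 mm from the base axis. Payload 4.5 kg.
Tool frame: the origin (TCP) lies midway between the tips of the shut fingers; the grasp point (between the pads) lies 19 mm behind it (robot.grasp_offset is the distance from the TCP to the grasp point, in mm); z points along the fingers, y is the line along which they close (so a half turn about z gives the same grasp; the last joint's range is limited). The gripper opens to 88 mm and grips with 3 to 60 N. Pads are 18 mm wide; open, the fingers measure 123 mm over their backs; the gripper's body (75 mm by 187 mm) begins 45 mm behind the grasp point.
Start: joints at [1.238, 0.689, -0.195, 1.565, 0.157, 0.902, -0.215], TCP at [224.174, -583.438, 238.743] pointing down, gripper open.
Joint ranges: [-3.01, 3.01], [-0.46, 2.08], [-1.47, 1.51], [0.13, 2.56], [-1, 4.14], [0.04, 2.09], [-2.66, 2.66]. Speed limits (rad/s): [2.57, 2.57, 3.14, 3.14, 3.14, 3.14, 3.14].

## Interface

Orientations are given as a unit quaternion [x, y, z, w].
In Python, from rig import monitor, eyes, robot gives the robot as it stands.
- The arm moves only by the tool servo_tool, never from a script. Its argument "motion" is a list of rows, each a list of 2 entries, a list of its own where there are three numbers: the shift along the tool's x, y, z each as a share of 0.08 m, from -1 to 1, then the turn about the tool's z as a share of 90 degrees, from -1 to 1. A call has 1 to 12 rows; each row is the pose to reach, as a shift and turn from the pose commanded when the call began, along the tool's axes at that moment; what a row does not reach only later rows make up. A row lasts 1/10 s, in which the tool goes at most 50 mm and 8.59 degrees, less where a joint would pass 70% of its speed; a pose out of reach is approached as far as the arm can. A call with a number of a shift or a turn outside -1 to 1 is refused whole. A call with a gripper value outside its range is refused whole. "hand" is the opening, from 0 (shut) to 1 (fully open), set as the call begins (left out, the last holds). The fingers move at their own pace and stop on an object; the grip force is fixed at half the most. Time passes only in rows, so rows that repeat a pose let the fingers close. It gives the time, the measured TCP pose, the force, the opening and the grip force at its end, in the units of the state.
- monitor.observe(): the state, without advancing time (a new reading comes with each control period).
- eyes.read_camera(name): name is "scene" or "top" or "wrist"; returns the picture (400x640x3 uint8, red, green, blue); there is no depth.
- eyes.camera_info(name): a dict with "K" (3x3 intrinsics, pixels), "distortion" ([k1, k2, p1, p2, k3] as OpenCV has them; the pictures are not rectified), "xyz" and "rotation" of the camera in the world. Camera axes: x right, y up, looking along -z (the intrinsics and any distortion apply to the point x, -y, -z); pixel columns grow to the right and rows downward; lengths in mm; the calibration is good to about 2 mm. A picture is of the moment at which its call begins: read the wrist's pose just before it. camera_info takes no time and is no camera call; for the wrist camera it gives the pose at the moment of the call.
- robot.job_done(): hands the job in; it is judged then, once.
The state is a dict: "t": time; "qpos": joint angles; "qd": joint speeds; "tau": joint torques, N m; "tool_pos": TCP position; "tcp_rot": TCP orientation; "force": force on the tool from outside, world axes, zero at the start; "wrist_torque": the same for the moment, N m; "width": finger opening in mm; "finger_force": force on a finger pad.
Only numpy, scipy, OpenCV 4.12 (cv2) and the standard library are available. Lean on these libraries where they do the work, as an engineer would, in place of code of your own. Each camera call takes 0.05 s, during which the arm holds its last target. There are 200 camera calls.

## Task

Stand the two tea tins upright in the two-cell crate on the low tea shelf, one in each cell, then lay the spirit level on the open part of the shelf, lengthwise along the shelf and about in the middle of that open part. Turn the levelling-foot knob at the shelf's end until, with the level pressed firmly down so that the springy shelf is fully seated on its foot, the bubble stands between the two rings; finish while still pressing down on the level, the bubble centred. Leave the gaiwan, pitcher, cups and tong where they are.

Things in the scene. Friction and masses are not known exactly. Their poses are not given: they have to be found in the camera images.
- tin_a: upright plain metal tea tin, 48 dia, 85 tall, about 0.12 kg; origin at the centre of its underside
- tin_b: the second, identical tea tin; origin at the centre of its underside
- cell_near (a point): centre of the floor of the crate cell nearer the robot. The crate stands on the shelf's left (+y) end, fixed; each cell is 57 (x) by 58 (y) inside, its walls 4 thick and rising 30 above this floor. Either tin may go in either cell. Axes as lane
- cell_far (a point): centre of the floor of the other crate cell, 61 farther along the shelf's x
- lane (a point): on the shelf's top, middle of its open part, where the level goes. y along the shelf to the crate and the hinge, x across, away from the robot, z up. Wooden board 380 (y) by 130 (x), top about 60 above the table; open from 112 towards +y (crate wall) to 155 towards -y (shelf end). The hinge is 225 from here at the +y end, the levelling foot at the -y end
- level: aluminium spirit level 180 (x) by 24 (y) by 36 tall, 0.18 kg; origin centre of underside. End blocks, 50 long, are 36 tall (press on the one nearer the foot); the 80 between is 18 tall (grip there, across y) under a lying vial 14 thick, top at 32, with two dark rings 10 either side of the middle and a dark bubble 14 long
- bubble (a joint): bubble position in the vial, m: 0 centred between the rings, plus towards the level's +x end; it goes to the higher end, 0.3 m per rad of slope (up to 0.03), in about half a second
- shelf (a joint): rad that the springy shelf stands up off its foot about its hinge: 0.03 at rest (foot end raised), 0 pressed fully down, which takes about 4 to 6 N on the level's foot-side end block (9 mm of travel there). Pressing so carries the bubble 9 mm towards the hinge end
- knob_grip (a point): middle of the knob's steel bar grip, 40 long (x), 12 thick (y), 24 tall, 104 above the table, 220 from lane along the shelf's -y. Turns about the vertical through here, on the stand, friction 0.3 N m. Clockwise from above raises the shelf's foot end 0.04 rad per rad, moving the bubble 12 mm per rad to the foot end. Starts with the foot too low; 0.6 to 1.4 rad is needed
- gaiwan: white lidded gaiwan on its saucer, 110 wide, 96 tall; loose bystander, leave it; origin at the centre of its underside
- pitcher: ribbed clear glass pitcher, 76 wide, 105 tall, handle to its own +y; loose bystander, leave it; origin at the centre of its underside
- cup_a: celadon tea cup, 62 wide, 45 tall; loose bystander, leave it; origin at the centre of its underside
- cup_b: celadon tea cup, 62 wide, 45 tall; loose bystander, leave it; origin at the centre of its underside
- cup_c: celadon tea cup, 62 wide, 45 tall; loose bystander, leave it; origin at the centre of its underside
- tong: steel tea tong lying flat, 170 long along its x, 26 wide, 8 tall; loose bystander, leave it; origin at the centre of its underside

How it is judged:
By the outcome, as a careful person would: the job done as asked, in the order asked, and still so for the second after the job is handed in, while the arm keeps its last pose, push and grip.
It also fails if it takes over 72 s, if anything falls off the work surface, if the arm or the gripper's body presses on something with over 40 N, if the wrist force passes 120 N, or if a joint passes its speed limit or range.

## Working session

There is one attempt and no reset: what is moved stays moved. The work goes in short steps, Python scripts to look and compute and a tool call to move; the robot and the scene stay as the last step left them, time stands still between calls to the robot, and variables do not carry over. Pictures are saved under pics/ and viewed, at most 10 in all, crops included, and the job is handed in when it is done.

Besides the shell and the picture viewer there is one more tool, called after ">>>" in YAML: its name, and indented under it one key for each argument. servo_tool: Moves the arm, as the interface text tells. Its arguments: {"type":"object","properties":{"motion":{"type":"array"},"hand":{"type":"number"}},"required":["motion"]}

```bash
ls; mkdir -p pics; python3 - <<'E'
from rig import monitor, eyes, robot
import cv2
s=monitor.observe();print(s)
for n in("scene","top"):
    i=eyes.camera_info(n);print(n,i)
    cv2.imwrite(f"pics/{n}0.png",eyes.read_camera(n)[:,:,::-1])
E
```

```text
pics
{'t': 0.0, 'qpos': array([ 1.23782138,  0.68996369, -0.19451428,  1.5663361 ,  0.15731416,
        0.9024759 , -0.21509959]), 'qd': array([-5.54231414e-04, -2.38275770e-03,  1.32611295e-03,  1.09882239e-05,
        1.03099830e-03, -4.74073044e-05, -8.18053333e-04]), 'tau': array([ 1.30427202e-04, -5.27564478e+01, -1.26684878e+00, -1.53427380e+01,
       -5.26439014e-02,  6.68444205e-03,  1.63607724e-04]), 'tool_pos': array([ 223.8586334 , -582.87007976,  237.9248079 ]), 'tcp_rot': array([ 9.83222730e-01,  1.82406858e-01, -2.31314042e-04, -8.64655192e-04]), 'force': array([ 0.68368135, -0.00360718,  0.46186613]), 'wrist_torque': array([ 0.02234258,  0.00169022, -0.0492732 ]), 'finger_force': 0.0, 'width': 88.06387338180566}
scene {'K': array([[440.49656767,   0.        , 325.90646721],
       [  0.        , 440.49656767, 196.58528862],
       [  0.        ,   0.        ,   1.        ]]), 'distortion': array([-0.10257394,  0.        ,  0.        ,  0.        ,  0.        ]), 'xyz': array([1329.42735561,  757.00917074, 1020.16249785]), 'rotation': array([0.15563615, 0.38532146, 0.83779877, 0.35411578])}
top {'K': array([[432.22078646,   0.        , 317.27436118],
       [  0.        , 432.22078646, 204.19924884],
       [  0.        ,   0.        ,   1.        ]]), 'distortion': array([-0.00537711,  0.        ,  0.        ,  0.        ,  0.        ]), 'xyz': array([ 436.18974447,    9.40259013, 1278.72606531]), 'rotation': array([-0.04059829,  0.04115524,  0.7076641 , -0.70418005])}
```

View pics/top0.png

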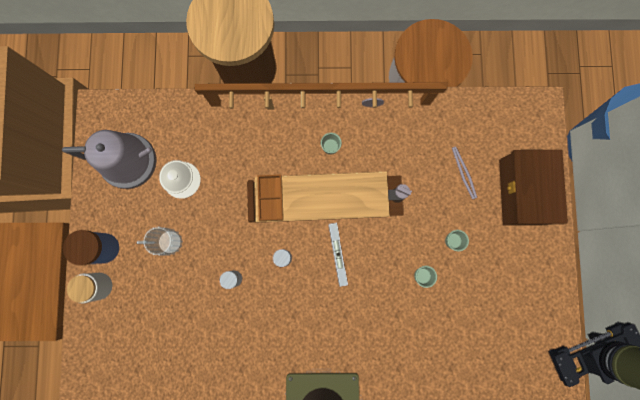

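View pics/scene0.png

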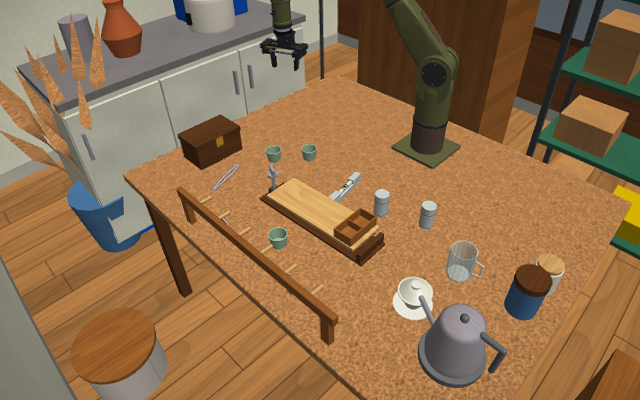

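The top view shows tins at (282,258) and (229,280), the level near (338,254), the crate at (269,198), the board spanning u 282–388, and the knob at (403,192). I'll crop in to get finer features.

```bash
cat > h.py <<'E'
import numpy as np, cv2
from scipy.spatial.transform import Rotation as R
from rig import monitor, eyes, robot
def cam(n): 
    i=eyes.camera_info(n); return i["K"],i["distortion"],np.array(i["xyz"]),R.from_quat(i["rotation"])
def ray(c,uv):
    K,d,p,r=c
    x=cv2.undistortPoints(np.array(uv,float).reshape(-1,1,2),K,d).reshape(-1,2)
    return p,r.apply(np.c_[x[:,0],-x[:,1],-np.ones(len(x))])
def onz(c,uv,z):
    p,v=ray(c,uv); return p+v*((z-p[2])/v[:,2])[:,None]
def proj(c,X):
    K,d,p,r=c
    q=r.inv().apply(np.atleast_2d(X)-p)*[1,-1,-1]
    return cv2.projectPoints(q,np.zeros(3),np.zeros(3),K,d)[0].reshape(-1,2)
def tool(X,s=None):
    "shift in tool axes as share of 80mm from current measured pose"
    s=s or monitor.observe()
    return R.from_quat(s["tcp_rot"]).inv().apply(np.array(X)-s["tool_pos"])/80
E
python3 - <<'E'
from h import *
im=cv2.imread("pics/top0.png")
c=im[160:300,210:430]; cv2.imwrite("pics/crop.png",cv2.resize(c,None,fx=3.5,fy=3.5,interpolation=cv2.INTER_CUBIC))
C=cam("top")
hsv=cv2.cvtColor(im,cv2.COLOR_BGR2HSV)
m=((hsv[...,1]<60)&(hsv[...,2]>90)).astype(np.uint8)
n,l,st,ce=cv2.connectedComponentsWithStats(m)
for i in range(1,n):
    if st[i,4]>40 and 100<ce[i][0]<500 and 120<ce[i][1]<320: print(st[i],ce[i].round(1),onz(C,[ce[i]],85).round(0))
E
```

```text
[  62  130   92   58 1867] [111.2 155. ] [[718. 589.  85.]]
[321 133  20  21 306] [331. 143.] [[749. -32.  85.]]
[452 147  25  52 281] [464.1 172.6] [[ 662. -404.   85.]]
[ 159  160   41   38 1210] [179.5 178.6] [[649. 394.  85.]]
[395 184  17  15 173] [402.2 191.2] [[ 610. -229.   85.]]
[329 223  19  64 550] [337.6 254.3] [[436. -47.  85.]]
[137 227  45  28 655] [163.2 241.2] [[474. 433.  85.]]
[445 230  24  21 379] [457.  240.1] [[ 473. -376.   85.]]
[273 249  18  18 261] [281.5 257.7] [[428. 107.  85.]]
[415 266  22  22 371] [425.5 276. ] [[ 376. -286.   85.]]
[219 271  19  18 261] [228.2 279.6] [[369. 252.  85.]]
```

View pics/crop.png

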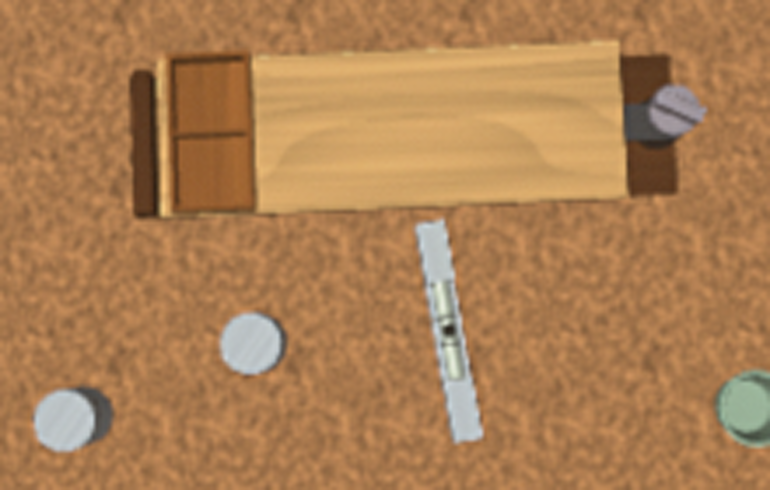

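The crop shows the crate's cells at crop px (210,95) and (213,172), the open board from (252,55..212) to (622,42)/(628,197), the knob at (675,110) with its slot, and the level from (430,222) to (467,440).

```bash
python3 - <<'E'
from h import *
C=cam("top");S=cam("scene")
f=lambda a,z:onz(C,np.array(a)/3.5+[210-.36,160-.36],z).round(0)
print("board corners open",f([(252,57),(617,41),(627,197),(255,211)],60).tolist())
print("crate rim corners z93",f([(170,55),(249,53),(255,210),(175,213),(173,135),(252,132)],93).tolist())
print("hinge left",f([(160,57),(160,216)],60).tolist())
print("level top ends z36",f([(417,225),(443,221),(482,437),(455,441)],36).tolist(), "vial",f([(443,281),(457,380),(449,330)],32).tolist())
print("knob z116",f([(675,110),(650,95),(700,126)],116).tolist())
im=eyes.read_camera("scene")[:,:,::-1].copy()
cv2.imwrite("pics/sc.png",cv2.resize(im[140:270,250:400],None,fx=5,fy=4.6,interpolation=cv2.INTER_CUBIC))
E
```

```text
board corners open [[660.0, 110.0, 60.0], [672.0, -189.0, 60.0], [543.0, -194.0, 60.0], [534.0, 107.0, 60.0]]
crate rim corners z93 [[656.0, 172.0, 93.0], [657.0, 109.0, 93.0], [532.0, 104.0, 93.0], [530.0, 167.0, 93.0], [591.0, 169.0, 93.0], [594.0, 107.0, 93.0]]
hinge left [[660.0, 185.0, 60.0], [530.0, 183.0, 60.0]]
level top ends z36 [[523.0, -25.0, 36.0], [526.0, -46.0, 36.0], [351.0, -76.0, 36.0], [348.0, -54.0, 36.0]] vial [[477.0, -46.0, 32.0], [397.0, -57.0, 32.0], [437.0, -50.0, 32.0]]
knob z116 [[606.0, -224.0, 116.0], [618.0, -205.0, 116.0], [593.0, -243.0, 116.0]]
```

View pics/sc.png

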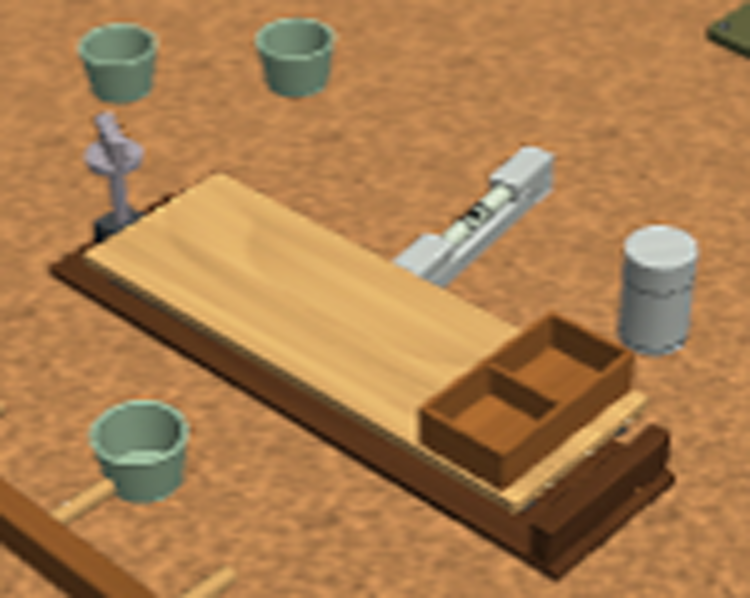

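The scene crop shows board corners at crop (220,172) and (85,252), crate rim corners at (553,315), (633,352), (503,455), (422,410), and the knob bar near (107,125). The lane's y position doesn't agree with the given sizes, so I'll triangulate across both views.

```bash
cat >> h.py <<'E'
def tri(c1,u1,c2,u2):
    p,v=ray(c1,[u1]);q,w=ray(c2,[u2]);v=v[0];w=w[0]
    t=np.linalg.lstsq(np.c_[v,-w],q-p,rcond=None)[0]
    a,b=p+t[0]*v,q+t[1]*w
    return (a+b)/2,np.linalg.norm(a-b)
E
python3 - <<'E'
from h import *
C=cam("top");S=cam("scene")
T=lambda a:np.array(a)/3.5+[209.6,159.6]
U=lambda a:np.array(a)/[5,4.6]+[249.6,139.6]
for n,a,b in [("foot near",(627,197),(220,172)),("foot far",(617,41),(85,252)),("rim foot near",(255,210),(553,315)),("rim hinge near",(175,213),(633,352)),("rim hinge far",(170,55),(503,455)),("rim foot far",(249,53),(422,410)),("board hinge far",(160,57),(515,505)),("board hinge near",(160,216),(645,395)),("knob disc",(675,110),(113,155)),("tin",(252,344),(660,250)),("lvl +x+y",(417,225),(437,243+10))]:
    p,e=tri(C,T(a),S,U(b)); print(n,p.round(0),round(e,1))
E
```

```text
foot near [ 543. -194.   51.] 2.8
foot far [ 672. -189.   53.] 2.8
rim foot near [531. 106.  83.] 3.5
rim hinge near [529. 169.  88.] 3.6
rim hinge far [655. 175.  88.] 4.7
rim foot far [657. 112.  86.] 4.1
board hinge far [659. 188.  55.] 6.1
board hinge near [530. 184.  58.] 0.6
knob disc [ 610. -229.   87.] 2.5
tin [426. 108.  78.] 3.0
lvl +x+y [516. -18.  57.] 16.9
```

Measured: yaw ≈ 0.036, board centre (lane) ≈ (601,-3), knob ≈ (609,-224), and crate centre ≈ (594.5,141). Tins are at (428,107) and (369,252), and the level at (437,-50) with yaw 0.167. I'll align the tool with the shelf and travel over tin 1.

>>> servo_tool:
  motion:
    - [[0,0,0],0.21]
    - [[0,0,0],0.21]
    - [[0,0,0],0.21]
  hand: 1

```text
t: 0.45
tool_pos: [224.1, -583.2, 238.5]
tcp_rot: [1.0, 0.018, -0.0, -0.0]
force: [0.5, 0.4, 0.3]
width: 88.2
finger_force: 0.0
```

>>> servo_tool:
  motion:
    - [[0.2,-0.5,0],0]
    - [[0.32,-0.95,0],0]

```text
t: 0.65
tool_pos: [247.6, -505.5, 238.3]
tcp_rot: [1.0, 0.02, 0.0, -0.0]
force: [-0.1, 0.4, 0.4]
width: 88.2
finger_force: 0.0
```

>>> servo_tool:
  motion:
    - [[0.2,-0.5,0],0]
    - [[0.32,-0.95,0],0]

```text
t: 0.85
tool_pos: [270.7, -427.5, 238.7]
tcp_rot: [1.0, 0.021, 0.0, -0.0]
force: [0.5, 0.4, -0.6]
width: 88.3
finger_force: 0.0
```

>>> servo_tool:
  motion:
    - [[0.2,-0.5,0],0]
    - [[0.32,-0.95,0],0]

```text
t: 1.05
tool_pos: [293.4, -350.7, 238.8]
tcp_rot: [1.0, 0.021, 0.0, -0.0]
force: [0.8, -0.4, 0.1]
width: 87.9
finger_force: 0.0
```

>>> servo_tool:
  motion:
    - [[0.2,-0.5,0],0]
    - [[0.32,-0.95,0],0]

```text
t: 1.25
tool_pos: [316.2, -274.0, 238.8]
tcp_rot: [1.0, 0.021, 0.0, 0.0]
force: [0.5, 0.7, -0.2]
width: 88.2
finger_force: 0.0
```

>>> servo_tool:
  motion:
    - [[0.2,-0.5,0],0]
    - [[0.32,-0.95,0],0]

```text
t: 1.45
tool_pos: [339.0, -197.1, 238.9]
tcp_rot: [1.0, 0.02, 0.001, 0.0]
force: [1.8, 0.4, -0.3]
width: 88.1
finger_force: 0.0
```

>>> servo_tool:
  motion:
    - [[0.2,-0.5,0],0]
    - [[0.32,-0.95,0],0]

```text
t: 1.65
tool_pos: [361.9, -120.2, 238.9]
tcp_rot: [1.0, 0.02, 0.001, 0.0]
force: [0.6, -0.8, 0.1]
width: 87.9
finger_force: 0.0
```

>>> servo_tool:
  motion:
    - [[0.2,-0.5,0],0]
    - [[0.32,-0.95,0],0]

```text
t: 1.85
tool_pos: [384.7, -43.1, 238.9]
tcp_rot: [1.0, 0.02, 0.001, -0.0]
force: [-0.1, -0.6, -0.0]
width: 88.1
finger_force: 0.0
```

>>> servo_tool:
  motion:
    - [[0.2,-0.5,0],0]
    - [[0.32,-0.95,0],0]

```text
t: 2.05
tool_pos: [407.4, 34.0, 238.9]
tcp_rot: [1.0, 0.02, 0.001, -0.0]
force: [0.9, -0.4, -0.4]
width: 88.1
finger_force: 0.0
```

>>> servo_tool:
  motion:
    - [[0.2,-0.5,0],0]
    - [[0.32,-0.95,0],0]
    - [[0.32,-0.95,0],0]
    - [[0.32,-0.95,0],0]

```text
t: 2.45
tool_pos: [428.9, 109.1, 238.5]
tcp_rot: [1.0, 0.021, -0.0, 0.0]
force: [0.2, -0.4, -0.2]
width: 88.1
finger_force: 0.0
```

```bash
python3 - <<'E'
from h import *
C=cam("wrist");im=eyes.read_camera("wrist");cv2.imwrite("pics/w1.png",im[:,:,::-1])
s=monitor.observe();print(s["t"],s["tool_pos"],s["tcp_rot"],s["qpos"]);print(C[2],C[3].as_quat(),C[0],C[1])
print(proj(C,[428,107,85]),tool([428,107,46],s))
E
```

```text
2.5 [428.63109175 107.83308893 238.55506582] [ 9.99817457e-01  1.90948095e-02 -4.57581097e-04  4.81216798e-04] [-0.34451052  0.45865064 -0.01000839  2.09733966  0.00910187  0.58682168
 -1.89367381]
[504.60558102 112.81138736 384.33317346] [-0.10850163  0.10348664 -0.68462399  0.71330772] [[280.69214873   0.         323.05990713]
 [  0.         280.69214873 198.21313337]
 [  0.           0.           1.        ]] [-0.0334776  0.         0.         0.         0.       ]
[[325.2195825  184.18869872]] [-0.00603394  0.00783077  2.40695348]
```

View pics/w1.png

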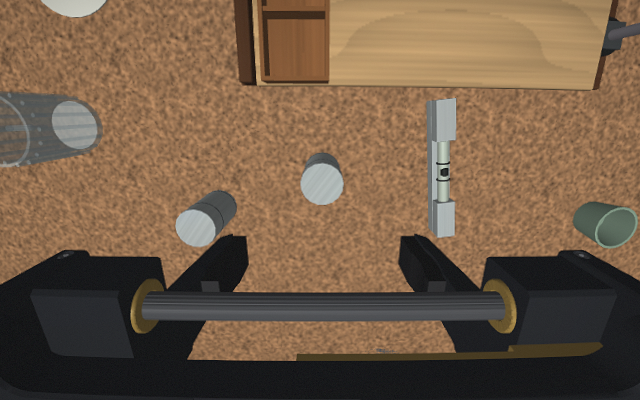

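The wrist view shows tin 1's top at (322,184), with (325,184) predicted, so they agree within 3 mm. I'll descend, grip, and lift.

>>> servo_tool:
  motion:
    - [[0,-0.01,0.5],0]
    - [[0,-0.02,0.8],0]

```text
t: 2.7
tool_pos: [428.6, 108.1, 173.8]
tcp_rot: [1.0, 0.018, -0.0, 0.0]
force: [-0.5, 0.0, 0.1]
width: 88.2
finger_force: 0.0
```

>>> servo_tool:
  motion:
    - [[0,0,0.4],0]
    - [[0,0,0.8],0]

```text
t: 2.9
tool_pos: [429.2, 108.2, 110.1]
tcp_rot: [1.0, 0.017, 0.0, 0.0]
force: [0.7, 0.0, -0.6]
width: 88.2
finger_force: 0.0
```

>>> servo_tool:
  motion:
    - [[0,0,0.3],0]
    - [[0,0,0.6],0]
    - [[0,0,0.8],0]
    - [[0,0,0.8],0]

```text
t: 3.3
tool_pos: [427.9, 108.1, 45.4]
tcp_rot: [1.0, 0.018, -0.002, 0.001]
force: [0.5, 0.3, 0.9]
width: 88.1
finger_force: 0.0
```

>>> servo_tool:
  motion:
    - [[0,0,0],0]
    - [[0,0,0],0]
    - [[0,0,0],0]
    - [[0,0,0],0]
    - [[0,0,0],0]
    - [[0,0,0],0]
    - [[0,0,0],0]
    - [[0,0,0],0]
  hand: 0

```text
t: 4.1
tool_pos: [429.3, 110.4, 47.0]
tcp_rot: [1.0, 0.019, 0.0, -0.0]
force: [0.3, 0.5, 5.8]
width: 47.6
finger_force: 30.0
```

Tin held at 47.6. Lift and carry to above the far cell.

>>> servo_tool:
  motion:
    - [[0,0,-0.4],0]
    - [[0,0,-0.8],0]

```text
t: 4.3
tool_pos: [428.1, 109.9, 110.6]
tcp_rot: [1.0, 0.019, -0.002, 0.001]
force: [1.9, -1.0, -1.7]
width: 47.8
finger_force: 30.0
```

>>> servo_tool:
  motion:
    - [[0,0,-0.5],0]
    - [[0,0,-0.9],0]
    - [[0,0,-0.9],0]

```text
t: 4.6
tool_pos: [430.9, 110.7, 185.8]
tcp_rot: [1.0, 0.018, 0.003, -0.001]
force: [1.3, 0.5, -1.4]
width: 47.7
finger_force: 30.0
```

>>> servo_tool:
  motion:
    - [[0.4,-0.05,0],0]
    - [[0.82,-0.1,0],0]

```text
t: 4.8
tool_pos: [493.6, 120.5, 181.9]
tcp_rot: [1.0, 0.019, -0.001, 0.0]
force: [0.8, -1.0, -1.6]
width: 47.5
finger_force: 30.0
```

>>> servo_tool:
  motion:
    - [[0.4,-0.05,0],0]
    - [[0.82,-0.1,0],0]

```text
t: 5.0
tool_pos: [559.6, 130.9, 180.9]
tcp_rot: [1.0, 0.019, -0.002, 0.0]
force: [0.9, -0.2, -2.0]
width: 47.1
finger_force: 30.0
```

>>> servo_tool:
  motion:
    - [[0.4,-0.05,0],0]
    - [[0.82,-0.11,0],0]
    - [[0.82,-0.11,0],0]
    - [[0.82,-0.11,0],0]
    - [[0.82,-0.11,0],0]

```text
t: 5.5
tool_pos: [622.8, 141.9, 181.3]
tcp_rot: [1.0, 0.019, -0.002, 0.001]
force: [0.1, 0.9, -1.3]
width: 47.4
finger_force: 30.0
```

```bash
python3 - <<'E'
from h import *
s=monitor.observe();C=cam("wrist");im=eyes.read_camera("wrist")
t=eyes.read_camera("top");sc=eyes.read_camera("scene")
print(s["t"],s["tool_pos"],R.from_quat(s["tcp_rot"]).as_matrix()[:,0],s["width"],s["qpos"],s["force"])
for X in ([625,142,93],[564,140,93]): print(proj(C,X),proj(cam("scene"),X))
a=im[:,:,::-1].copy()
cv2.imwrite("pics/w2.png",np.vstack([a[:300],cv2.resize(sc[150:270,240:496,::-1],(640,300))]))
E
```

```text
5.5 [622.82931596 141.85074772 181.30351712] [ 0.99930196  0.03716445 -0.00379328] 47.44003358219988 [-0.28707815  0.77300831 -0.01661756  1.57803392  0.01616321  0.79459333
 -1.84396427] [ 0.07776035  0.88226014 -1.25214259]
[[323.3310016 198.9379876]] [[348.10755393 226.50284976]]
[[323.01766055 260.78990864]] [[361.06333105 216.01173987]]
```

View pics/w2.png

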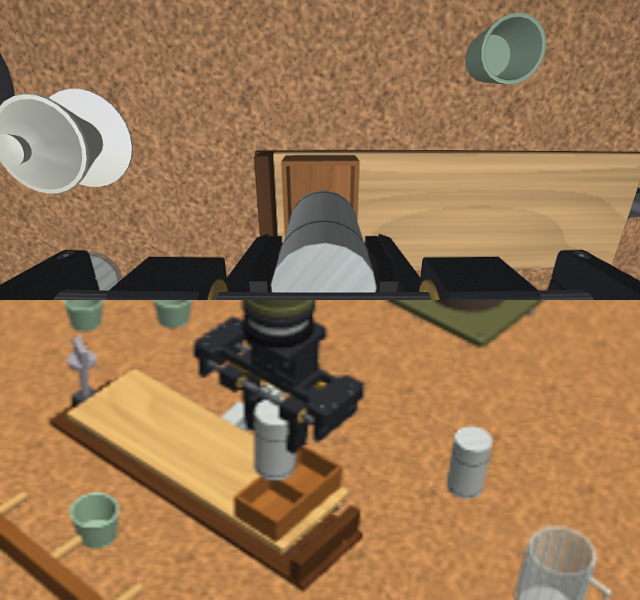

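The wrist view shows the far crate wall from (282,157) to (358,157), with the tin leaning into view beneath it. The scene view has the tin hovering over the crate. I'll cast the far rim corners.

```bash
python3 - <<'E'
from h import *
C=cam("wrist");a=cv2.imread("pics/w2.png")[:300]
print(onz(C,[(282,157),(358,157),(320,157)],93),onz(C,[(275,151),(640,152)],56))
g=a.astype(int)
print(g[170,275:300].tolist());print(g[170,345:368].tolist());print(g[145:180,315].tolist())
E
```

```text
[[661.33801979 178.36165129  93.        ]
 [663.70365207 114.53759738  93.        ]
 [662.49947778 146.44843649  93.        ]] [[ 660.90939299  190.2784584    56.        ]
 [ 675.77116657 -177.16278468   56.        ]]
[[110, 155, 189], [109, 155, 189], [110, 154, 188], [108, 154, 187], [109, 154, 188], [110, 156, 190], [94, 136, 172], [55, 88, 135], [59, 92, 136], [59, 93, 140], [54, 86, 128], [39, 60, 90], [28, 42, 60], [30, 45, 63], [35, 55, 80], [52, 82, 120], [57, 93, 137], [58, 92, 136], [57, 92, 133], [55, 86, 128], [56, 86, 128], [58, 92, 135], [60, 95, 139], [58, 92, 137], [55, 92, 136]]
[[61, 100, 148], [62, 100, 149], [63, 101, 150], [64, 104, 153], [64, 104, 155], [57, 93, 137], [45, 68, 100], [42, 63, 92], [39, 62, 90], [48, 75, 108], [57, 89, 132], [57, 92, 136], [57, 91, 135], [56, 89, 133], [90, 128, 165], [113, 159, 192], [111, 157, 191], [111, 157, 191], [110, 156, 190], [110, 157, 191], [110, 157, 192], [109, 156, 191], [109, 156, 190]]
[[105, 147, 196], [100, 141, 189], [93, 131, 174], [90, 125, 168], [83, 114, 153], [31, 43, 59], [36, 52, 67], [65, 91, 108], [96, 135, 164], [101, 144, 176], [47, 68, 90], [29, 44, 64], [30, 46, 65], [32, 48, 67], [31, 44, 64], [35, 52, 74], [48, 76, 113], [58, 95, 139], [59, 95, 138], [58, 93, 137], [58, 93, 137], [58, 93, 138], [59, 94, 139], [59, 92, 138], [59, 94, 138], [57, 93, 137], [58, 93, 138], [61, 95, 139], [58, 92, 138], [59, 93, 139], [59, 93, 138], [59, 94, 138], [58, 93, 137], [60, 95, 139], [59, 93, 138]]
```

```bash
python3 - <<'E'
from h import *
C=cam("wrist");a=cv2.imread("pics/w2.png").astype(int)
print(a[170:200,318:330].sum(2).min(1).tolist(), a[180:200,323].tolist())
print(onz(C,[(322,192)],135), onz(C,[(322,184)],85))
# lower tin top edge: near rows
print(onz(C,[(322,244)],220), C[2])
# wall mid: inner far wall line row 155, 161
print(onz(C,[(320,154.5),(320,161)],93))
E
python3 - <<'E'
E
```

```text
[287, 288, 283, 286, 284, 286, 287, 285, 286, 285, 282, 283, 282, 285, 281, 279, 282, 278, 282, 282, 277, 227, 181, 224, 245, 244, 240, 242, 240, 241] [[60, 94, 140], [58, 93, 139], [60, 96, 139], [60, 95, 139], [60, 95, 139], [59, 94, 140], [59, 94, 139], [59, 95, 138], [61, 95, 140], [60, 93, 135], [75, 92, 113], [82, 81, 76], [68, 67, 65], [85, 86, 83], [87, 87, 84], [87, 87, 84], [85, 86, 83], [85, 86, 83], [85, 86, 83], [85, 86, 83]]
[[644.06275216 143.98838856 135.        ]] [[637.13419458 143.86997888  85.        ]]
[[645.45993593 143.81438661 220.        ]] [699.55207015 145.48570749 328.21533576]
[[664.59891748 146.52021073  93.        ]
 [659.11820947 146.3328687   93.        ]]
```

Relative to the held tin in the same view, the far cell centre is about +4.5 x and +1.5 y away. Correct and descend.

>>> servo_tool:
  motion:
    - [[0.056,-0.017,0],0]
    - [[0.056,-0.017,0.2],0]
    - [[0.056,-0.017,0.4],0]
    - [[0.056,-0.017,0.55],0]
    - [[0.056,-0.017,0.7],0]
    - [[0.056,-0.017,0.75],0]
    - [[0.056,-0.017,0.75],0]

```text
t: 6.35
tool_pos: [629.0, 143.7, 122.1]
tcp_rot: [1.0, 0.018, -0.001, 0.0]
force: [-0.1, -0.2, -0.8]
width: 47.2
finger_force: 30.0
```

>>> servo_tool:
  motion:
    - [[0,0,0.03],0]
    - [[0,0,0.06],0]
    - [[0,0,0.08],0]

```text
t: 6.65
tool_pos: [629.5, 143.8, 116.5]
tcp_rot: [1.0, 0.018, 0.0, -0.0]
force: [0.4, -0.1, -1.8]
width: 47.3
finger_force: 30.0
```

>>> servo_tool:
  motion:
    - [[0,0,0.02],0]
    - [[0,0,0.04],0]
    - [[0,0,0.05],0]
    - [[0,0,0.05],0]

```text
t: 7.05
tool_pos: [629.2, 143.8, 112.2]
tcp_rot: [1.0, 0.018, -0.0, 0.0]
force: [0.7, -0.5, -0.8]
width: 47.1
finger_force: 30.0
```

>>> servo_tool:
  motion:
    - [[0,0,0.01],0]
    - [[0,0,0.02],0]
    - [[0,0,0.03],0]
    - [[0,0,0.03],0]

```text
t: 7.45
tool_pos: [629.5, 143.8, 110.7]
tcp_rot: [1.0, 0.018, 0.0, -0.0]
force: [-0.7, -0.9, 3.9]
width: 47.2
finger_force: 30.0
```

Contact at 64 mm floor height. Release, retreat, and go above tin 2.

>>> servo_tool:
  motion:
    - [[0,0,0],0]
    - [[0,0,0],0]
    - [[0,0,0],0]
    - [[0,0,0],0]
    - [[0,0,-0.3],0]
    - [[0,0,-0.8],0]
  hand: 1

```text
t: 8.05
tool_pos: [627.1, 143.3, 171.8]
tcp_rot: [1.0, 0.019, -0.003, 0.001]
force: [-0.1, 0.2, 0.0]
width: 88.0
finger_force: 0.0
```

>>> servo_tool:
  motion:
    - [[0,0,-0.5],0]
    - [[-0.4,-0.2,-0.8],0]
    - [[-0.8,-0.38,-0.8],0]

```text
t: 8.35
tool_pos: [566.4, 172.5, 241.6]
tcp_rot: [1.0, 0.018, 0.004, -0.001]
force: [-0.6, 1.7, -0.4]
width: 88.3
finger_force: 0.0
```

>>> servo_tool:
  motion:
    - [[-0.4,-0.2,0],0]
    - [[-0.8,-0.38,0],0]

```text
t: 8.55
tool_pos: [497.9, 200.5, 238.3]
tcp_rot: [1.0, 0.019, 0.0, -0.0]
force: [0.4, -0.5, 0.5]
width: 88.5
finger_force: 0.0
```

>>> servo_tool:
  motion:
    - [[-0.4,-0.2,0],0]
    - [[-0.8,-0.37,0],0]

```text
t: 8.75
tool_pos: [432.7, 227.8, 238.0]
tcp_rot: [1.0, 0.019, 0.0, -0.0]
force: [-0.1, 1.2, 0.1]
width: 88.1
finger_force: 0.0
```

>>> servo_tool:
  motion:
    - [[-0.4,-0.2,0],0]
    - [[-0.8,-0.37,0],0]
    - [[-0.8,-0.37,0],0]
    - [[-0.8,-0.37,0],0]

```text
t: 9.15
tool_pos: [369.0, 254.6, 238.1]
tcp_rot: [1.0, 0.019, 0.0, -0.0]
force: [0.7, 0.1, -1.2]
width: 87.8
finger_force: 0.0
```

```bash
python3 - <<'E'
from h import *
s=monitor.observe();C=cam("wrist");im=eyes.read_camera("wrist")[:,:,::-1].copy()
print(s["t"],s["tool_pos"],s["tcp_rot"],s["qpos"])
print(proj(C,[369,254,85]))
hsv=cv2.cvtColor(im,cv2.COLOR_BGR2HSV)
m=((hsv[...,1]<40)&(hsv[...,2]>140)).astype(np.uint8)
n,l,st,ce=cv2.connectedComponentsWithStats(m)
for i in range(1,n):
    if st[i,4]>300: print(st[i],ce[i].round(1),onz(C,[ce[i]],85).round(1), onz(C,[ce[i]],149).round(1))
E
```

```text
9.15 [368.98976864 254.61012752 238.11620112] [ 9.99814650e-01  1.92493099e-02  3.45345169e-04 -1.04728572e-04] [-0.71037792  0.46612456  0.0048623   2.08325081 -0.00342377  0.59155783
 -2.23548905]
[[323.97821184 183.6184958 ]]
[ 84  26  58  88 408] [102.5  71.3] [[477.  480.8  85. ]] [[470.  433.1 149. ]]
[ 559   51   27   70 1094] [571.7  81.7] [[486.2   5.8  85. ]] [[477.3  59.8 149. ]]
[ 151   54   49   53 1990] [175.2  80.3] [[469.9 407.   85. ]] [[464.5 375.1 149. ]]
[545  96  13  66 417] [551.  128.7] [[438.6  15.6  85. ]] [[439.9  67.5 149. ]]
[ 301  163   43   41 1409] [321.9 183.1] [[369.5 256.3  85. ]] [[385.5 256.6 149. ]]
[551 162  22  38 629] [561.9 180.4] [[383.5 -12.6  85. ]] [[396.6  45.3 149. ]]
```

>>> servo_tool:
  motion:
    - [[0,0,0.5],0]
    - [[0,0,0.8],0]

```text
t: 9.4
tool_pos: [370.7, 253.6, 172.8]
tcp_rot: [1.0, 0.017, 0.001, -0.0]
force: [-0.7, 0.3, 0.0]
width: 88.2
finger_force: 0.0
```

>>> servo_tool:
  motion:
    - [[0,0,0.4],0]
    - [[0,0,0.8],0]

```text
t: 9.6
tool_pos: [371.2, 253.8, 108.8]
tcp_rot: [1.0, 0.017, 0.001, -0.0]
force: [1.2, -0.2, 1.2]
width: 88.6
finger_force: 0.0
```

>>> servo_tool:
  motion:
    - [[0,0,0.3],0]
    - [[0,0,0.6],0]
    - [[0,0,0.8],0]
    - [[0,0,0.8],0]

```text
t: 10.0
tool_pos: [369.9, 253.1, 43.9]
tcp_rot: [1.0, 0.017, -0.001, 0.001]
force: [0.2, -0.4, -0.0]
width: 88.0
finger_force: 0.0
```

>>> servo_tool:
  motion:
    - [[0,0,0],0]
    - [[0,0,0],0]
    - [[0,0,0],0]
    - [[0,0,0],0]
    - [[0,0,0],0]
    - [[0,0,0],0]
    - [[0,0,0],0]
    - [[0,0,0],0]
  hand: 0

```text
t: 10.8
tool_pos: [369.3, 254.6, 46.3]
tcp_rot: [1.0, 0.019, 0.0, -0.0]
force: [0.1, 1.0, 6.3]
width: 47.2
finger_force: 30.0
```

>>> servo_tool:
  motion:
    - [[0,0,-0.4],0]
    - [[0,0,-0.8],0]

```text
t: 11.0
tool_pos: [368.1, 253.6, 109.8]
tcp_rot: [1.0, 0.019, -0.001, 0.001]
force: [1.2, 0.0, -1.3]
width: 47.7
finger_force: 30.0
```

>>> servo_tool:
  motion:
    - [[0,0,-0.5],0]
    - [[0,0,-0.9],0]
    - [[0,0,-0.9],0]
    - [[0,0,-0.9],0]

```text
t: 11.4
tool_pos: [369.0, 254.2, 182.1]
tcp_rot: [1.0, 0.018, 0.0, -0.0]
force: [-0.9, 0.0, -1.4]
width: 47.1
finger_force: 30.0
```

>>> servo_tool:
  motion:
    - [[0.4,0.25,0],0]
    - [[0.82,0.5,0],0]

```text
t: 11.6
tool_pos: [434.8, 216.6, 180.3]
tcp_rot: [1.0, 0.02, -0.002, 0.001]
force: [1.0, -0.7, -1.7]
width: 47.2
finger_force: 30.0
```

>>> servo_tool:
  motion:
    - [[0.4,0.25,0],0]
    - [[0.82,0.5,0],0]

```text
t: 11.8
tool_pos: [502.8, 177.9, 179.7]
tcp_rot: [1.0, 0.019, -0.002, 0.001]
force: [1.0, 0.5, -1.8]
width: 47.2
finger_force: 30.0
```

>>> servo_tool:
  motion:
    - [[0.4,0.25,0],0]
    - [[0.8,0.5,0],0]
    - [[0.8,0.5,0],0]
    - [[0.8,0.5,0],0]
    - [[0.8,0.5,0],0]

```text
t: 12.3
tool_pos: [566.5, 142.4, 180.3]
tcp_rot: [1.0, 0.019, -0.002, 0.0]
force: [-0.6, 0.4, -1.4]
width: 47.5
finger_force: 30.0
```

```bash
python3 - <<'E'
from h import *
s=monitor.observe();C=cam("wrist");im=eyes.read_camera("wrist")
print(s["t"],s["tool_pos"],s["tcp_rot"],tool([568.5,141.6,112],s))
cv2.imwrite("pics/w3.png",im[:300,:,::-1])
E
```

```text
12.3 [566.49840334 142.35319582 180.31592106] [ 9.99812022e-01  1.92856032e-02 -1.99503665e-03  8.24032710e-05] [0.02804747 0.01029782 0.85384475]
```

View pics/w3.png

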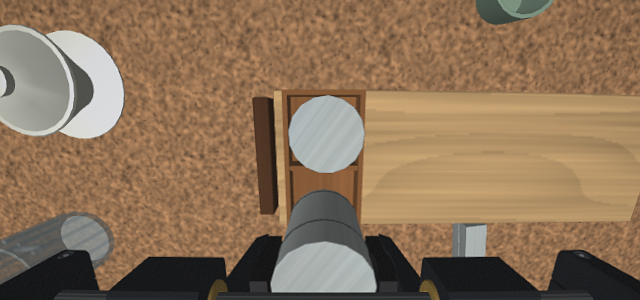

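Tin 1 stands squarely in the far cell, its top at (326,134). The divider is near row 165 and the held tin's bottom edge near row 190.

```bash
python3 - <<'E'
from h import *
C=cam("wrist");a=cv2.imread("pics/w3.png").astype(int)
print([(r,a[r,355].tolist()) for r in range(155,178)])
print([(r,int(a[r,322].sum())) for r in range(183,196)])
print([(c,int(a[180,c].sum())) for c in list(range(280,296))+list(range(352,372))])
print(onz(C,[(322,163),(322,168)],94),onz(C,[(322,190.5)],134),onz(C,[(282,180),(366,180)],94),onz(C,[(326,134)],149))
E
```

```text
[(155, [183, 185, 176]), (156, [184, 185, 177]), (157, [184, 185, 177]), (158, [174, 175, 167]), (159, [139, 142, 142]), (160, [71, 85, 105]), (161, [34, 57, 87]), (162, [36, 55, 80]), (163, [29, 46, 66]), (164, [29, 42, 59]), (165, [38, 60, 86]), (166, [59, 95, 138]), (167, [56, 91, 134]), (168, [58, 92, 134]), (169, [57, 91, 132]), (170, [49, 79, 114]), (171, [39, 60, 87]), (172, [39, 61, 88]), (173, [39, 60, 87]), (174, [39, 61, 89]), (175, [38, 60, 87]), (176, [38, 61, 87]), (177, [40, 61, 88])]
[(183, 282), (184, 279), (185, 284), (186, 285), (187, 282), (188, 276), (189, 249), (190, 235), (191, 184), (192, 257), (193, 254), (194, 256), (195, 256)]
[(280, 462), (281, 458), (282, 452), (283, 441), (284, 411), (285, 325), (286, 277), (287, 281), (288, 288), (289, 248), (290, 151), (291, 127), (292, 164), (293, 248), (294, 286), (295, 280), (352, 313), (353, 268), (354, 190), (355, 191), (356, 187), (357, 222), (358, 273), (359, 278), (360, 273), (361, 269), (362, 378), (363, 466), (364, 461), (365, 459), (366, 457), (367, 457), (368, 457), (369, 459), (370, 455), (371, 458)]
[[600.75110434 145.25459866  94.        ]
 [596.51758301 145.09312188  94.        ]] [[588.23822686 144.65243525 134.        ]] [[584.85494694 178.7091248   94.        ]
 [587.65071336 107.28150295  94.        ]] [[628.89986447 143.67912871 149.        ]]
```

>>> servo_tool:
  motion:
    - [[0.026,0.016,0],0]
    - [[0.026,0.016,0.2],0]
    - [[0.026,0.016,0.4],0]
    - [[0.026,0.016,0.55],0]
    - [[0.026,0.016,0.7],0]
    - [[0.026,0.016,0.78],0]
    - [[0.026,0.016,0.82],0]
    - [[0.026,0.016,0.84],0]
    - [[0.026,0.016,0.84],0]

```text
t: 13.25
tool_pos: [570.4, 140.3, 114.8]
tcp_rot: [1.0, 0.018, -0.0, 0.0]
force: [-0.3, 0.3, -1.1]
width: 47.3
finger_force: 30.0
```

>>> servo_tool:
  motion:
    - [[0,0,0.01],0]
    - [[0,0,0.02],0]
    - [[0,0,0.03],0]
    - [[0,0,0.03],0]

```text
t: 13.65
tool_pos: [570.5, 140.3, 112.4]
tcp_rot: [1.0, 0.018, -0.0, 0.0]
force: [-1.7, -0.5, -1.4]
width: 47.8
finger_force: 30.0
```

>>> servo_tool:
  motion:
    - [[0,0,0.01],0]
    - [[0,0,0.02],0]
    - [[0,0,0.03],0]
    - [[0,0,0.03],0]

```text
t: 14.05
tool_pos: [570.5, 140.3, 110.0]
tcp_rot: [1.0, 0.018, -0.0, 0.0]
force: [-2.7, -1.1, 0.9]
width: 47.6
finger_force: 30.0
```

Tin 2 is seated. Release and go above the level.

>>> servo_tool:
  motion:
    - [[0,0,0],0]
    - [[0,0,0],0]
    - [[0,0,0],0]
    - [[0,0,0],0]
    - [[0,0,-0.3],0]
    - [[0,0,-0.8],0]
  hand: 1

```text
t: 14.65
tool_pos: [568.9, 139.8, 172.4]
tcp_rot: [1.0, 0.019, -0.003, 0.001]
force: [0.9, 0.3, 0.2]
width: 87.8
finger_force: 0.0
```

>>> servo_tool:
  motion:
    - [[0,0,-0.5],0]
    - [[-0.3,0.3,-0.8],0]
    - [[-0.58,0.76,-0.8],0]

```text
t: 14.95
tool_pos: [528.8, 80.4, 241.4]
tcp_rot: [1.0, 0.021, 0.004, -0.002]
force: [0.4, -1.0, -0.8]
width: 88.5
finger_force: 0.0
```

>>> servo_tool:
  motion:
    - [[-0.3,0.4,0],0]
    - [[-0.58,0.76,0],0]

```text
t: 15.15
tool_pos: [481.5, 13.7, 238.4]
tcp_rot: [1.0, 0.018, 0.001, 0.0]
force: [0.6, 0.1, -0.7]
width: 88.3
finger_force: 0.0
```

>>> servo_tool:
  motion:
    - [[-0.3,0.4,0],-0.083]
    - [[-0.58,0.76,0],-0.083]
    - [[-0.58,0.76,0],-0.083]
    - [[-0.58,0.76,0],-0.083]

```text
t: 15.55
tool_pos: [438.5, -47.6, 238.2]
tcp_rot: [0.997, 0.083, 0.001, 0.0]
force: [1.2, 0.1, 0.5]
width: 87.9
finger_force: 0.0
```

```bash
python3 - <<'E'
from h import *
s=monitor.observe();C=cam("wrist");im=eyes.read_camera("wrist")[:,:,::-1].copy()
print(s["t"],s["tool_pos"],s["tcp_rot"],s["qpos"])
hsv=cv2.cvtColor(im,cv2.COLOR_BGR2HSV)
m=((hsv[...,1]<40)&(hsv[...,2]>120)).astype(np.uint8)
n,l,st,ce=cv2.connectedComponentsWithStats(m)
for i in range(1,n):
    if st[i,4]>100: print(st[i],ce[i].round(1),onz(C,[ce[i]],36).round(1))
cv2.imwrite("pics/w4.png",im)
E
```

```text
15.55 [438.52406612 -47.58407333 238.22721313] [9.96582538e-01 8.26007174e-02 6.02253356e-04 5.60433979e-05] [ 0.08950331  0.45822719 -0.12654112  2.09827667  0.10067816  0.58939843
 -1.51321938]
[  76    0   60   32 1470] [107.3  12.8] [[580.4 219.7  36. ]]
[536  20  37  37 525] [554.2  38. ] [[ 638.7 -280.7   36. ]]
[516  37  29  30 449] [527.9  54.1] [[ 616.7 -256.1   36. ]]
[ 313  101   21  139 2399] [322.4 167.3] [[447. -45.  36.]]
[564 169  46  45 335] [580.1 188.6] [[ 476.2 -386.2   36. ]]
[472 231  44  39 383] [487.6 244. ] [[ 379.1 -288.4   36. ]]
```

View pics/w4.png

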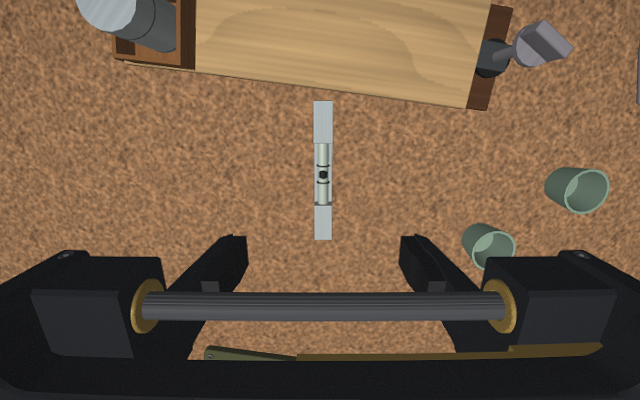

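The level shows vertical at column 323, from row 101 to 240, with rings at rows 166/182 and the bubble at 174. The knob bar is visible at (544,43).

```bash
python3 - <<'E'
from h import *
C=cam("wrist");s=monitor.observe()
p=onz(C,[(323,174)],32)[0];e=onz(C,[(323,101),(323,240)],36);print(p,e,e.mean(0),tool([p[0],p[1],5]))
print("knob",onz(C,[(534,58),(552,40),(543,21),(572,45),(552,58)],116))
E
```

```text
[438.6367912  -46.15809867  32.        ] [[525.95877118 -31.39943494  36.        ]
 [349.20671477 -61.27129112  36.        ]] [437.58274298 -46.33536303  36.        ] [-0.0116517  -0.00645016  2.91495659]
knob [[ 592.02116633 -210.44339642  116.        ]
 [ 609.10795193 -221.37636614  116.        ]
 [ 621.73055752 -207.88715757  116.        ]
 [ 608.97749209 -241.08477853  116.        ]
 [ 595.24493572 -226.83530997  116.        ]]
```

>>> servo_tool:
  motion:
    - [[-0.01,0,0.5],0]
    - [[-0.01,0,1],0]

```text
t: 15.8
tool_pos: [440.2, -45.7, 157.8]
tcp_rot: [0.996, 0.085, 0.003, -0.0]
force: [0.5, 0.2, -0.6]
width: 88.1
finger_force: 0.0
```

>>> servo_tool:
  motion:
    - [[0,0,0.5],0]
    - [[0,0,1],0]

```text
t: 16.0
tool_pos: [439.3, -45.5, 76.4]
tcp_rot: [0.996, 0.085, 0.001, -0.0]
force: [1.2, 0.3, -0.7]
width: 87.8
finger_force: 0.0
```

>>> servo_tool:
  motion:
    - [[0,0,0.3],0]
    - [[0,0,0.6],0]
    - [[0,0,0.75],0]
    - [[0,0,0.84],0]
    - [[0,0,0.88],0]
    - [[0,0,0.88],0]

```text
t: 16.6
tool_pos: [446.8, -46.5, 12.5]
tcp_rot: [0.996, 0.089, -0.006, -0.002]
force: [0.2, -2.4, -0.4]
width: 87.9
finger_force: 0.0
```

```bash
python3 - <<'E'
from h import *
s=monitor.observe();print(s["t"],s["tool_pos"],s["tcp_rot"],s["qpos"],s["qd"].round(2),s["tau"].round(1),tool([437.8,-47,6]))
E
```

```text
16.6 [446.77328118 -46.46657221  12.49420318] [ 0.99602778  0.08881942 -0.00600152 -0.00193842] [ 0.03714439  0.92897938 -0.05487896  2.21271317  1.26656518  0.04318901
 -2.65547264] [ 0.05  0.16 -0.06 -0.07  1.89 -0.01 -0.07] [ -0.3 -47.9   0.8   0.1  -1.5  -0.1  -3. ] [-0.11062557 -0.01288069  0.08253205]
```

q6 is at its lower limit here, too close to the base. I'll back up and grip the level farther out, toward its +x side.

>>> servo_tool:
  motion:
    - [[0.1,0,-0.3],0]
    - [[0.2,0,-0.6],0]
    - [[0.2,0,-0.6],0]
    - [[0.2,0,-0.6],0]
    - [[0.2,0,-0.6],0]
    - [[0.2,0,-0.6],0]

```text
t: 17.2
tool_pos: [460.9, -45.6, 60.3]
tcp_rot: [0.996, 0.084, -0.008, -0.001]
force: [0.3, -0.0, -0.5]
width: 88.3
finger_force: 0.0
```

```bash
python3 - <<'E'
from h import *
s=monitor.observe();print(s["t"],s["tool_pos"],s["tcp_rot"],s["qpos"],s["qd"].round(2),tool([462,-43.5,6]))
E
```

```text
17.2 [460.86442525 -45.60451747  60.26995498] [ 9.96417673e-01  8.42035403e-02 -7.78477875e-03 -9.90454224e-04] [ 0.26158015  0.85462698 -0.42801442  2.1520384   1.03008185  0.37245422
 -2.43498891] [ 0.   -0.   -0.    0.   -0.01  0.    0.  ] [ 0.02881741 -0.02132333  0.67808574]
```

>>> servo_tool:
  motion:
    - [[0.07,-0.015,0.2],0]
    - [[0.08,-0.015,0.4],0]
    - [[0.08,-0.015,0.5],0]
    - [[0.08,-0.015,0.6],0]
    - [[0.08,-0.015,0.66],0]
    - [[0.08,-0.015,0.66],0]

```text
t: 17.8
tool_pos: [466.2, -43.1, 7.5]
tcp_rot: [0.996, 0.084, -0.008, -0.001]
force: [0.8, 1.0, 0.0]
width: 88.0
finger_force: 0.0
```

```bash
python3 - <<'E'
from h import *
s=monitor.observe();print(s["t"],s["tool_pos"],s["tcp_rot"],s["qpos"],s["qd"].round(2),tool([466,-43,6]))
E
```

```text
17.8 [466.24010415 -43.14846898   7.47793971] [ 9.96403896e-01  8.43660370e-02 -7.78827392e-03 -9.95387580e-04] [ 0.14077505  0.94604146 -0.23830545  2.14762954  1.19141402  0.20685673
 -2.58922034] [ 0.02 -0.02 -0.03 -0.   -0.01  0.02  0.01] [-0.00236254 -0.00227306  0.0185203 ]
```

>>> servo_tool:
  motion:
    - [[0,0,0.02],0]
    - [[0,0,0.02],0]
    - [[0,0,0.02],0]
    - [[0,0,0.02],0]
    - [[0,0,0.02],0]
    - [[0,0,0.02],0]
    - [[0,0,0.02],0]
    - [[0,0,0.02],0]
    - [[0,0,0.02],0]
    - [[0,0,0.02],0]
    - [[0,0,0.02],0]
  hand: 0

```text
t: 18.9
tool_pos: [466.8, -43.3, 6.7]
tcp_rot: [0.996, 0.084, -0.007, -0.001]
force: [0.2, 0.8, -0.3]
width: 23.7
finger_force: 30.0
```

>>> servo_tool:
  motion:
    - [[0,0,-0.3],0]
    - [[0.2,0,-0.7],0]
    - [[0.4,0,-1],0]
    - [[0.4,0,-1],0]

```text
t: 19.3
tool_pos: [501.4, -37.8, 88.2]
tcp_rot: [0.997, 0.083, -0.005, -0.002]
force: [1.6, 0.7, -2.3]
width: 23.5
finger_force: 30.0
```

```bash
python3 - <<'E'
from h import *
s=monitor.observe();print(s["t"],s["tool_pos"],s["tcp_rot"],s["qpos"])
E
```

```text
19.3 [501.40479359 -37.8493103   88.20227991] [ 0.99652382  0.0831459  -0.00477117 -0.00206817] [ 0.31842848  0.841252   -0.55434595  2.02862193  0.87097739  0.53297682
 -2.27804756]
```

Gripped. Lift while turning the level along the shelf.

>>> servo_tool:
  motion:
    - [[0,0,-0.4],0]
    - [[0.1,0,-0.75],-0.09]
    - [[0.25,-0.05,-0.75],-0.18]
    - [[0.4,-0.1,-0.75],-0.27]
    - [[0.55,-0.2,-0.75],-0.36]
    - [[0.67,-0.23,-0.75],-0.45]
    - [[0.67,-0.23,-0.75],-0.5]
    - [[0.67,-0.23,-0.75],-0.5]
    - [[0.67,-0.23,-0.75],-0.5]

```text
t: 20.2
tool_pos: [549.3, -11.6, 144.6]
tcp_rot: [0.889, 0.458, -0.007, -0.004]
force: [-0.3, 0.4, -2.1]
width: 23.6
finger_force: 30.0
```

```bash
python3 - <<'E'
from h import *
s=monitor.observe();print(s["t"],s["tool_pos"],s["tcp_rot"],s["qpos"],tool([601,16,140]))
r=R.from_quat(s["tcp_rot"]).as_matrix();print(r[:,0],np.arctan2(r[1,0],r[0,0]), (1.607-np.arctan2(r[1,0],r[0,0]))/1.5708)
E
```

```text
20.2 [549.34001982 -11.64066625 144.57995725] [ 0.88902182  0.4577984  -0.00671199 -0.00397091] [ 0.42475984  0.86991885 -0.87123593  1.84707327  0.86061168  0.87319472
 -1.50118281] [0.65675219 0.32567798 0.04750433]
[ 0.58075115  0.81403885 -0.00829846] 0.9511206825641114 0.41754476536534796
```

>>> servo_tool:
  motion:
    - [[0.15,0.08,0],-0.09]
    - [[0.3,0.16,0],-0.18]
    - [[0.5,0.25,0],-0.27]
    - [[0.66,0.33,0],-0.36]
    - [[0.66,0.33,0],-0.418]
    - [[0.66,0.33,0],-0.418]
    - [[0.66,0.33,0],-0.418]
    - [[0.66,0.33,0],-0.418]

```text
t: 21.0
tool_pos: [601.8, 16.1, 144.7]
tcp_rot: [0.694, 0.72, -0.005, -0.005]
force: [-0.5, 0.3, -0.8]
width: 23.4
finger_force: 30.0
```

```bash
python3 - <<'E'
from h import *
s=monitor.observe();C=cam("wrist");im=eyes.read_camera("wrist")[:,:,::-1].copy()
T=eyes.read_camera("top")[:,:,::-1]
r=R.from_quat(s["tcp_rot"]).as_matrix();print(s["t"],s["tool_pos"],r.round(4).tolist(),s["qpos"],np.arctan2(r[1,0],r[0,0]))
cv2.imwrite("pics/w5.png",np.vstack([im,cv2.resize(T[150:240,230:430],(640,200))])[:600])
E
```

```text
21.0 [601.80712715  16.10492941 144.74663984] [[-0.0368, 0.9992, -0.0143], [0.9993, 0.0368, 0.0007], [0.0012, -0.0143, -0.9999]] [ 0.41305687  0.97853685 -1.01517772  1.6840029   0.9352499   1.0577165
 -0.88285774] 1.6075747556165958
```

View pics/w5.png

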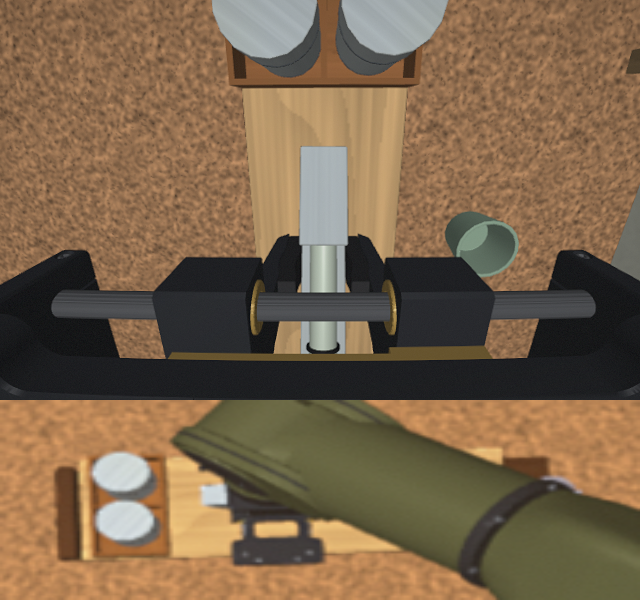

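Both tins stand in the crate, and the held level lies along the shelf, centred across it (level mid col 324, board mid 326). Lowering.

>>> servo_tool:
  motion:
    - [[0,0,0.3],0]
    - [[0,0,0.6],0]
    - [[0,0,0.75],0]
    - [[0,0,0.82],0]
    - [[0,0,0.85],0]
    - [[0,0,0.85],0]

```text
t: 21.7
tool_pos: [601.7, 16.8, 77.6]
tcp_rot: [0.693, 0.721, -0.004, -0.005]
force: [-0.3, -1.7, 0.3]
width: 23.9
finger_force: 30.0
```

>>> servo_tool:
  motion:
    - [[0,0,0.02],0]
    - [[0,0,0.04],0]
    - [[0,0,0.06],0]
    - [[0,0,0.06],0]

```text
t: 22.1
tool_pos: [601.6, 16.7, 72.2]
tcp_rot: [0.693, 0.721, -0.004, -0.005]
force: [0.6, -2.5, 3.0]
width: 23.8
finger_force: 30.0
```

>>> servo_tool:
  motion:
    - [[0,0,0.015],0]
    - [[0,0,0.03],0]
    - [[0,0,0.04],0]
    - [[0,0,0.04],0]

```text
t: 22.5
tool_pos: [601.1, 16.8, 68.7]
tcp_rot: [0.693, 0.721, -0.004, -0.006]
force: [0.9, -1.9, 1.7]
width: 23.6
finger_force: 30.0
```

Contact. Release, rise, and go above the knob.

>>> servo_tool:
  motion:
    - [[0,0,0],0]
    - [[0,0,0],0]
    - [[0,0,0],0]
    - [[0,0,0],0]
    - [[0,0,0],0]
    - [[0,0,-0.2],0]
    - [[0,0,-0.6],0]
    - [[0,0,-0.9],0]
  hand: 1

```text
t: 23.3
tool_pos: [602.5, 17.3, 143.4]
tcp_rot: [0.693, 0.721, -0.003, -0.006]
force: [0.8, 0.1, -0.0]
width: 85.3
finger_force: 0.0
```

>>> servo_tool:
  motion:
    - [[-0.2,0,-0.5],0]
    - [[-0.6,0,-0.95],0]
    - [[-1,0,-0.95],0]

```text
t: 23.6
tool_pos: [609.2, -61.8, 223.6]
tcp_rot: [0.692, 0.721, 0.0, -0.003]
force: [-0.1, 0.8, 0.5]
width: 88.0
finger_force: 0.0
```

>>> servo_tool:
  motion:
    - [[-0.5,0,0],0]
    - [[-1,0,0],0]

```text
t: 23.8
tool_pos: [609.6, -144.5, 218.4]
tcp_rot: [0.693, 0.721, -0.004, -0.005]
force: [-0.1, -0.0, -1.6]
width: 88.3
finger_force: 0.0
```

>>> servo_tool:
  motion:
    - [[-0.5,0,0],0]
    - [[-0.98,0,0],0]
    - [[-0.98,0,0],0]
    - [[-0.98,0,0],0]
    - [[-0.98,0,0],0]

```text
t: 24.3
tool_pos: [612.6, -219.8, 217.3]
tcp_rot: [0.692, 0.722, -0.003, -0.006]
force: [-0.4, 1.1, 0.2]
width: 88.0
finger_force: 0.0
```

```bash
python3 - <<'E'
from h import *
s=monitor.observe();C=cam("wrist");im=eyes.read_camera("wrist")[:,:,::-1].copy()
r=R.from_quat(s["tcp_rot"]).as_matrix();print(s["t"],s["tool_pos"],r.round(4).tolist(),s["qpos"],np.arctan2(r[1,0],r[0,0]))
cv2.imwrite("pics/w6.png",im)
print(proj(C,[610,-222.4,116]),proj(C,[602,-13,94]))
E
```

```text
24.3 [ 612.62742547 -219.79541753  217.32282236] [[-0.0414, 0.9991, -0.013], [0.9991, 0.0415, 0.003], [0.0035, -0.0129, -0.9999]] [ 0.77144923  0.95509962 -1.08551974  1.46481464  0.8572653   1.25835186
 -0.3723885 ] 1.6122417151001314
[[322.45075944 201.53586749]] [[323.60591291 -54.89084466]]
```

View pics/w6.png

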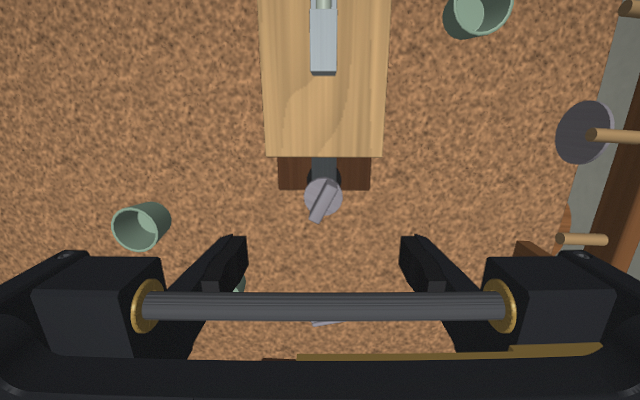

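The knob shows at (322,200), as predicted (322,201). Its bar runs from about (314,220) to (332,182), and the level lies straight on the board at columns 309–337. I'm out of views, so I'll measure the bar angle numerically.

```bash
python3 - <<'E'
from h import *
im=cv2.imread("pics/w6.png")
g=cv2.cvtColor(im,cv2.COLOR_BGR2GRAY);hsv=cv2.cvtColor(im,cv2.COLOR_BGR2HSV)
for r in range(174,228,2): print(r,' '.join(f"{g[r,c]:3d}" for c in range(300,348,2)),'|',''.join('#' if hsv[r,c,1]<60 else '.' for c in range(300,348,2)))
E
```

```text
174  62  64  67  65  38  33  66  69  70  68  69  71  69  68  70  68  70  68  52  35  50  60  60  61 | ....################....
176  62  65  65  61  33  35  66  70  68  68  71  73  74  71  69  69  70  68  49  34  42  60  61  61 | ....################....
178  61  65  63  58  33  33  68  71  84 103 107 109 111 104  93  80  71  68  49  33  36  61  60  59 | ....#################...
180  62  64  63  56  35  35  73 107 140 143 142 141 143  93  92  95 107  78  52  36  34  62  60  60 | ....#################...
182  62  64  66  56  36  94 139 141 141 141 140 140 124  83  94  93  92  93  74  35  34  61  62  60 | ....#################...
184  62  64  64  57  84 148 143 142 141 140 142 141  80  92 113  97  92  91  90  81  40  60  60  60 | ....################....
186  63  63  63  76 142 146 145 143 142 141 141 118  75 132 147 138 115  95  89 137  50  60  62  60 | ...#################....
188  59  61  57 131 145 143 141 143 145 142 142  79 102 143 147 146 140 137 109 141 103  58  61  60 | ...##################...
190 115 120 115 145 143 144 143 143 143 143 122  76 133 148 146 145 140 141 123 126 
[... 1628 characters left out ...]
21 106 127 119 118 123 124 122 123 130 | .....#######............
218 140 131 126 115 126 142 143 141 138 137 131 103 115 110 107 120 137 125 134 141 135 125 130 139 | .....######.............
220 115 110 122 127 127 121 136 141 137 135 110  93 117 131 118 112 123 130 128 127 128 113 124 132 | .....######.............
222 121 124 134 117 134 125 117 113 131 128 112 106 123 131 131 116 106 118 125 127 124 115 129 124 | .......###..............
224 142 152 131  97  96 116 127 127 122  97 112 119 130 131 121 122 118 120 112 110 121 134 137 136 | ........................
226 130 154 124 107 111 132 128 111 118 122 116 115 144 151 112 115 126 111 101 102 109 122 117 126 | ........................
```

```bash
python3 - <<'E'
from h import *
C=cam("wrist");s=monitor.observe()
P=onz(C,[(322,190),(309.5,215),(335.5,190),(323,216),(330,186),(316,221)],116);print(P)
for a,b in((0,1),(2,3),(4,5)):
    d=P[a]-P[b];print(np.degrees(np.arctan2(d[1],d[0])),np.linalg.norm(d))
r=R.from_quat(s["tcp_rot"]).as_matrix();print("tool x yaw",np.degrees(np.arctan2(r[1,0],r[0,0])))
print(s["tool_pos"],tool([P[4:].mean(0)[0],P[4:].mean(0)[1]-2,87]))
E
```

```text
[[ 609.17653501 -211.14981664  116.        ]
 [ 598.44128385 -236.02194042  116.        ]
 [ 621.49116165 -210.58396356  116.        ]
 [ 611.15726243 -236.4232481   116.        ]
 [ 616.28948399 -207.04822874  116.        ]
 [ 604.75605079 -241.77778785  116.        ]]
66.65411287725037 27.09000108159557
68.20205926815386 27.82908727346403
71.6290495075088 36.59456732021067
tool x yaw 92.40784623993035
[ 612.66395516 -219.61306653  217.24645474] [-0.08899884 -0.00907071  1.62806169]
```

The bar lies at about 67° world, centred about 4 mm toward −y from the tool. Before turning it, a quick look at the bubble to get the needed angle.

>>> servo_tool:
  motion:
    - [[0.5,0,0],0]
    - [[1,0,0],0]
    - [[1,0,0],0]
    - [[1,0,0],0]
    - [[1,0,0],0]

```text
t: 24.85
tool_pos: [609.4, -142.4, 216.5]
tcp_rot: [0.693, 0.721, -0.005, -0.005]
force: [0.0, 0.1, -0.9]
width: 88.4
finger_force: 0.0
```

```bash
cat >> h.py <<'E'
def vial(name,zt=94):
    s=monitor.observe();C=cam("wrist");im=eyes.read_camera("wrist")[:,:,::-1].copy();cv2.imwrite(name,im)
    g=cv2.cvtColor(im,cv2.COLOR_BGR2GRAY)
    return s,C,im,g
E
python3 - <<'E'
from h import *
s,C,im,g=vial("pics/w7.png")
print(s["t"],s["tool_pos"],proj(C,[[604,-13,94],[604,-40,94],[600,27,94],[604,-103,98]]))
for r in range(0,140): print(r,' '.join(f"{v:3d}" for v in g[r,312:336:2]))
E
```

```text
24.85 [ 609.39090925 -142.40764471  216.49475248] [[325.6285523   48.79699063]
 [324.38432276  81.91880932]
 [322.79251423  -3.72663031]
 [321.66174416 153.11053861]]
0 165 166 166 167 163 165 167 167 169 167 166 165
1 169 169 169 169 165 167 169 168 171 170 169 169
2 160 159 159 158 155 156 151 150 151 150 148 146
3  99  98  98  96  93  92  93  92  93  93  91  90
4  71  72  70  69  67  65  65  67  69  72  71  70
5  71  73  71  84 122 166 161 109  85  71  73  73
6  71  73  91 160 170 191 184 163 138  88  73  74
7  74  70 133 154 166 188 182 160 142 108  71  73
8  71  73 130 153 166 188 182 159 142 115  69  70
9  75  76 131 153 166 187 181 160 142 112  84  83
10 125 121 128 152 166 188 181 160 142 111 137 134
11 174 166 127 152 166 187 182 160 142 109 170 166
12 170 164 125 153 165 186 182 159 142 109 166 164
13 169 162 127 154 166 187 181 159 142 107 167 161
14 169 162 126 153 167 187 181 160 142 108 166 163
15 169 162 125 154 166 188 182 160 142 108 167 164
16 169 162 126 155 166 186 182 160 142 109 167 164
17 169 163 126 154 167 187 183 160 142 109 168 164
18 168 160 125 154 168 18
[... 5536 characters left out ...]
 175 173 175 173 171 175
127 176 174 174 173 172 173 175 173 176 173 172 173
128 176 175 175 172 172 173 175 173 175 174 173 175
129 176 174 174 173 172 172 174 173 175 173 172 175
130 176 174 174 174 172 173 175 173 175 173 172 175
131 179 173 174 174 172 173 175 172 175 172 171 174
132 180 174 174 173 171 172 175 174 174 172 172 174
133 179 174 174 175 171 172 174 173 175 173 172 174
134 178 174 175 173 172 172 174 172 174 172 172 173
135 178 174 173 174 172 171 173 173 174 173 172 172
136 177 173 174 172 172 172 174 172 175 172 171 172
137 177 174 173 174 172 172 175 172 175 172 171 172
138 177 173 176 173 171 173 174 173 173 172 171 172
139 177 175 176 173 172 172 174 173 173 172 171 171
```

Rings are at rows 42.3/69.3 and the bubble at about row 51, so roughly 4 mm toward the hinge unpressed. Pressed that becomes about 13 mm, or about 1.05 rad of knob. I'll go back and grip the bar.

>>> servo_tool:
  motion:
    - [[-0.4,0,0],0]
    - [[-0.8,0,0],0]
    - [[-0.8,0,0],0]

```text
t: 25.2
tool_pos: [611.1, -213.6, 215.0]
tcp_rot: [0.697, 0.717, -0.006, -0.005]
force: [-0.1, -0.9, 0.7]
width: 88.2
finger_force: 0.0
```

>>> servo_tool:
  motion:
    - [[-0.2,0,0],0.09]
    - [[-0.25,0,0.2],0.18]
    - [[-0.25,0,0.4],0.279]
    - [[-0.25,0,0.4],0.279]
    - [[-0.25,0,0.4],0.279]
    - [[-0.25,0,0.4],0.279]

```text
t: 25.8
tool_pos: [612.7, -225.4, 185.3]
tcp_rot: [0.833, 0.554, -0.005, -0.004]
force: [0.7, -0.0, 0.1]
width: 88.3
finger_force: 0.0
```

```bash
python3 - <<'E'
from h import *
s=monitor.observe();C=cam("wrist");im=eyes.read_camera("wrist")[:,:,::-1].copy()
cv2.imwrite("pics/w8.png",im);g=cv2.cvtColor(im,cv2.COLOR_BGR2GRAY)
r=R.from_quat(s["tcp_rot"]).as_matrix();print(s["t"],s["tool_pos"],s["qpos"],np.degrees(np.arctan2(r[1,0],r[0,0])))
print(tool([612.7,-224,95]),proj(C,[612.7,-224,116]))
for r in range(176,250,4): print(r,' '.join(f"{g[r,c]:3d}" for c in range(296,352,2)))
E
```

```text
25.8 [ 612.71391246 -225.39146997  185.25115965] [ 0.74189484  0.9566041  -0.9734975   1.49094141  0.82828513  1.15677586
 -0.78262997] 67.25810480183235
[0.01923806 0.00661353 1.12855587] [[324.62493079 208.17652574]]
176  64  66  64  66  65  70  69  68  70  69  70  70  71  70  71  69  70  69  68  64  35  33  34  46  61  60  60  57
180  60  64  64  64  60  37  70  70  69  78  91  94  94  95  96  95  91  82  73  67  64  32  34  39  62  59  59  56
184  63  61  64  64  60  30  63 109 139 144 128  92  93  93  93  91  89  96 142 129  84  66  32  46  83 142 144 133
188  60  63  62  63  67 123 144 143 142 143 125 139 138 137 135 132 130  98 142 141 139 142  96  93 130 125 124 128
192  60  60  63  71 145 144 143 143 143 144 120 145 147 144 142 141 135 102 141 139 139 139 141 114 117 129 137 142
196  58  59  57 122 149 147 147 147 147 148 121 147 146 143 143 140 135 109 145 142 143 142 142 142 123 133 127 132
200  61  59  68 149 146 144 145 144 145 144 116 147 146 144 142 141 131 120 143 142 142 142 140 140 138 124 110 117
204  62  63 104 142 146 145 146 145 145 146 123 148 145 145 141 140 1
[... 622 characters left out ...]
 121
228 132 138 129 124 130 113 110 116 112 101 141 147 144 141 136 135 104 136 120 120 124 125 120 115 112 116 134 139
232 133 132 122 118 122 131 123 106 113 123 122 121 117 114 121 122  94  92 110 135 122 110 114 113 110 116 109 120
236 124 127 125 121 122 127 132 139 124 129 124 127 142 137 140 149 102  99 127 127 123 133 132 123 126 144 149 128
240 101 117 130 134 122 120 129 131 129 130 111 117 122 121 131 137 122 121 133 133 120 122 127 122 123 120 116 124
244 128 132 119 114 116 134 140 113 111 132 127 104 111 137 147 141 124 104  86  90 108 111 118 117 126 134 142 134
248 128 101 112 133 140 120 120 123 120 115 120 109 124 119 111 117 117 109 117 132 125 125 111 112 117 135 142 141
```

The bar is aligned with the tool (columns 317–330, centred at 323). Descend and grip.

>>> servo_tool:
  motion:
    - [[0.02,0,0.4],0]
    - [[0.02,0,0.8],0]
    - [[0.02,0,0.9],0]
    - [[0.02,0,0.9],0]

```text
t: 26.25
tool_pos: [611.3, -224.0, 111.7]
tcp_rot: [0.833, 0.553, -0.006, -0.005]
force: [0.6, -0.3, 0.5]
width: 88.2
finger_force: 0.0
```

>>> servo_tool:
  motion:
    - [[0,0,0.1],0]
    - [[0,0,0.17],0]
    - [[0,0,0.22],0]
    - [[0,0,0.22],0]
    - [[0,0,0.22],0]

```text
t: 26.75
tool_pos: [611.7, -224.1, 95.0]
tcp_rot: [0.833, 0.553, -0.005, -0.004]
force: [0.7, -0.5, 0.5]
width: 87.9
finger_force: 0.0
```

>>> servo_tool:
  motion:
    - [[0,0,0],0]
    - [[0,0,0],0]
    - [[0,0,0],0]
    - [[0,0,0],0]
    - [[0,0,0],0]
    - [[0,0,0],0]
    - [[0,0,0],0]
    - [[0,0,0],0]
    - [[0,0,0],0]
    - [[0,0,0],0]
    - [[0,0,0],0]
    - [[0,0,0],0]
  hand: 0

```text
t: 27.95
tool_pos: [611.7, -224.2, 94.7]
tcp_rot: [0.834, 0.552, -0.005, -0.004]
force: [0.2, 0.3, -0.9]
width: 11.9
finger_force: 29.9
```

>>> servo_tool:
  motion:
    - [[0,0,0],0.07]
    - [[0,0,0],0.14]
    - [[0,0,0],0.21]
    - [[0,0,0],0.28]
    - [[0,0,0],0.35]
    - [[0,0,0],0.42]
    - [[0,0,0],0.49]
    - [[0,0,0],0.56]
    - [[0,0,0],0.62]
    - [[0,0,0],0.668]
    - [[0,0,0],0.668]
    - [[0,0,0],0.668]

```text
t: 29.15
tool_pos: [612.7, -225.6, 94.8]
tcp_rot: [0.998, 0.061, -0.006, -0.0]
force: [3.6, -3.6, -3.2]
width: 11.5
finger_force: 29.9
```

>>> servo_tool:
  motion:
    - [[0,0,0],0]
    - [[0,0,0],0]

```text
t: 29.35
tool_pos: [612.7, -225.6, 94.8]
tcp_rot: [0.998, 0.061, -0.006, -0.0]
force: [2.6, -3.2, -2.8]
width: 11.7
finger_force: 29.9
```

```bash
python3 - <<'E'
from h import *
s=monitor.observe()
r=R.from_quat(s["tcp_rot"]).as_matrix();print(s["t"],s["tool_pos"],s["qpos"],np.degrees(np.arctan2(r[1,0],r[0,0])),s["wrist_torque"],s["force"],s["width"])
E
```

```text
29.35 [ 612.69207899 -225.56889196   94.75254444] [ 0.62433508  0.99021788 -0.68147006  1.55538208  0.75122079  0.88586816
 -1.78332242] 7.005969569239265 [-0.62874629 -0.96116865 -0.11393172] [ 2.55339437 -3.17063471 -2.75781207] 11.674788788611147
```

The bar followed the tool from 67° to 7°. Release, rise, rotate back, and go over the level's foot-side block with the fingers shut.

>>> servo_tool:
  motion:
    - [[0,0,0],0]
    - [[0,0,0],0]
    - [[0,0,0],0]
    - [[0,0,-0.2],0]
    - [[0,0,-0.6],0]
    - [[0,0,-1],0]
    - [[0,0,-1],0]
  hand: 1

```text
t: 30.05
tool_pos: [616.0, -223.6, 180.8]
tcp_rot: [0.998, 0.061, -0.002, -0.001]
force: [0.3, 0.8, -0.8]
width: 65.8
finger_force: 0.0
```

>>> servo_tool:
  motion:
    - [[0,-0.2,0],-0.09]
    - [[0,-0.4,0],-0.18]
    - [[0.03,-0.6,0],-0.27]
    - [[0.05,-0.8,0],-0.36]
    - [[0.07,-0.88,0],-0.45]
    - [[0.07,-0.88,0],-0.472]
    - [[0.07,-0.88,0],-0.472]
  hand: 0

```text
t: 30.75
tool_pos: [609.4, -153.3, 175.0]
tcp_rot: [0.908, 0.419, -0.006, -0.004]
force: [-0.7, 0.0, 0.5]
width: 13.7
finger_force: 0.0
```

>>> servo_tool:
  motion:
    - [[0,0,0],-0.09]
    - [[0,0,0],-0.18]
    - [[0,0,0],-0.27]
    - [[0,0,0],-0.36]
    - [[0,0,0],-0.45]
    - [[0,0,0],-0.472]
    - [[0,0,0],-0.472]

```text
t: 31.45
tool_pos: [609.4, -154.0, 174.8]
tcp_rot: [0.695, 0.719, -0.004, -0.006]
force: [0.2, 0.7, 0.5]
width: 0.6
finger_force: 0.0
```

```bash
python3 - <<'E'
from h import *
s=monitor.observe()
r=R.from_quat(s["tcp_rot"]).as_matrix();print(s["t"],s["tool_pos"],s["qpos"],np.degrees(np.arctan2(r[1,0],r[0,0])),s["force"],s["width"],tool([607,-84,150]))
E
```

```text
31.45 [ 609.38946445 -154.0402093   174.79879294] [ 0.68863586  0.98372696 -1.07144456  1.5761841   0.91385924  1.16858761
 -0.55666749] 91.87121863594908 [0.22408686 0.70211795 0.46468901] 0.5841235454521845 [0.87535048 0.00323889 0.31183112]
```

>>> servo_tool:
  motion:
    - [[0.4,0,0],0]
    - [[0.8,0,0.2],0]
    - [[0.875,0,0.31],0]
    - [[0.875,0,0.31],0]
    - [[0.875,0,0.31],0]
    - [[0.875,0,0.31],0]
    - [[0.875,0,0.31],0]

```text
t: 32.15
tool_pos: [607.2, -85.0, 150.6]
tcp_rot: [0.696, 0.718, -0.004, -0.005]
force: [0.3, -0.6, 0.0]
width: 0.5
finger_force: 0.0
```

```bash
python3 - <<'E'
from h import *
s,C,im,g=vial("pics/w9.png")
print(s["t"],s["tool_pos"],s["force"],proj(C,[[604,-18,94],[604,-38,94],[600,0,94],[607,-84,98]]))
for r in range(60,260,2): print(r,' '.join(f"{v:3d}" for v in g[r,300:350:4]))
E
```

```text
32.15 [607.19224583 -85.03397441 150.58132396] [ 0.27852364 -0.58713876  0.00659717] [[323.81768775 126.33078707]
 [322.91682211 154.8061266 ]
 [318.82593188  99.14726824]
 [324.88778522 216.60719422]]
60 150  70  72  75  88 117  98  76  74  73 151 140 141
62 151  71  73 145 169 192 162 132  73  73 151 143 140
64 150 114 118 141 166 190 160 131 135 124 151 141 139
66 150 148 170 141 166 189 161 131 166 155 152 142 140
68 149 147 169 139 167 190 161 132 166 153 151 142 141
70 150 144 168 141 166 189 160 130 166 153 152 143 139
72 152 142 169 140 167 188 161 132 167 154 152 142 141
74 150 135 169 140 166 189 160 132 166 154 152 143 141
76 150 142 169 140 167 188 161 131 167 155 152 144 140
78 151 140 168 140 166 186 162 132 166 154 153 143 140
80 151 137 168 138 167 186 162 131 167 154 151 144 141
82 151 130 169 139 167 186 162 132 168 154 152 144 141
84 151 122 168 140 167 186 162 131 168 153 151 142 141
86 152 131 168 138 167 186 163 133 168 153 151 144 141
88 151 133 167 138 166 184 163 133 167 153 152 143 141
90 151 131 168 138 166 185 163 132 167 153 151 144 141
92 152 134 168 136
[... 3981 characters left out ...]
 169 170 167 150 114 138 139
236 125  24  28  49  49  48  71  50  47  51  27  74 142
238  28  29  28  27  26  26  50  27  27  42  29  32  95
240  32  31  30  28  29  26  51  27  28  28  29  32  25
242  33  32  29  28  25  29  52  28  26  28  31  32  27
244  27  30  32  28  29  29  51  28  30  28  28  32  30
246  34  29  26  29  27  27  50  28  26  29  31  30  31
248  33  30  27  27  25  24  49  22  29  27  32  30  32
250  30  31  24  28  27  26  49  26  27  26  32  32  33
252  31  31  27  26  28  30  48  30  23  26  30  31  31
254  33  31  30  30  27  29  45  27  28  27  27  29  31
256  32  29  30  30  28  26  46  30  27  27  24  33  30
258  32  28  27  29  28  26  47  28  30  28  28  30  28
```

At rest the bubble is at −7.5 mm (rings at rows 106.3/139, bubble at 135), so pressed it should be near +1.5 mm. Press down and measure.

>>> servo_tool:
  motion:
    - [[0,0,0.2],0]
    - [[0,0,0.4],0]
    - [[0,0,0.45],0]
    - [[0,0,0.45],0]

```text
t: 32.6
tool_pos: [605.4, -83.7, 112.5]
tcp_rot: [0.695, 0.719, -0.005, -0.007]
force: [-0.0, 0.0, -0.0]
width: 0.6
finger_force: 0.0
```

>>> servo_tool:
  motion:
    - [[0,0,0.03],0]
    - [[0,0,0.06],0]
    - [[0,0,0.06],0]

```text
t: 32.9
tool_pos: [606.4, -83.6, 109.4]
tcp_rot: [0.695, 0.719, -0.004, -0.006]
force: [-0.8, -0.0, -0.5]
width: 0.1
finger_force: 0.0
```

>>> servo_tool:
  motion:
    - [[0,0,0.03],0]
    - [[0,0,0.06],0]
    - [[0,0,0.06],0]

```text
t: 33.2
tool_pos: [606.2, -83.6, 104.4]
tcp_rot: [0.695, 0.719, -0.004, -0.006]
force: [0.0, 0.1, -0.2]
width: 0.3
finger_force: 0.0
```

>>> servo_tool:
  motion:
    - [[0,0,0.03],0]
    - [[0,0,0.06],0]
    - [[0,0,0.06],0]

```text
t: 33.5
tool_pos: [606.4, -84.4, 99.9]
tcp_rot: [0.695, 0.719, -0.005, -0.005]
force: [-0.7, -2.7, 5.3]
width: 0.5
finger_force: 2.3
```

>>> servo_tool:
  motion:
    - [[0,0,0.03],0]
    - [[0,0,0.06],0]
    - [[0,0,0.06],0]

```text
t: 33.8
tool_pos: [606.6, -85.0, 95.7]
tcp_rot: [0.695, 0.719, -0.005, -0.004]
force: [-0.7, -2.9, 5.8]
width: 0.6
finger_force: 3.2
```

>>> servo_tool:
  motion:
    - [[0,0,0.03],0]
    - [[0,0,0.06],0]
    - [[0,0,0.06],0]

```text
t: 34.1
tool_pos: [606.9, -85.3, 94.0]
tcp_rot: [0.696, 0.718, -0.005, -0.003]
force: [-5.9, -6.3, 24.5]
width: 0.4
finger_force: 12.6
```

Seated at 24 N. Let the bubble settle and measure.

>>> servo_tool:
  motion:
    - [[0,0,-0.01],0]
    - [[0,0,-0.01],0]
    - [[0,0,-0.01],0]
    - [[0,0,-0.01],0]
    - [[0,0,-0.01],0]
    - [[0,0,-0.01],0]
    - [[0,0,-0.01],0]
    - [[0,0,-0.01],0]

```text
t: 34.9
tool_pos: [606.8, -85.3, 94.1]
tcp_rot: [0.695, 0.719, -0.005, -0.003]
force: [-5.7, -5.9, 22.1]
width: 0.4
finger_force: 10.9
```

```bash
cat >> h.py <<'E'
def bub(name):
    s,C,im,g=vial(name)
    c=323; v=g[:,316:331].astype(float)
    print("t",s["t"],s["tool_pos"].round(1),s["force"].round(1))
    d=[int(r) for r in range(0,215) if v[r].min()<75]
    runs=np.split(d,np.where(np.diff(d)>1)[0]+1)
    for q in runs: print(q[0],q[-1],[int(x) for x in g[q[len(q)//2],312:337:3]])
    print("edge",[(r,int(g[r,313]),int(g[r,316]),int(g[r,323]),int(g[r,330]),int(g[r,333])) for r in range(runs[1][0]-3 if len(runs)>1 else 60,runs[-1][-1]+4)])
E
python3 -c "
from h import *
bub('pics/b1.png')"
```

```text
t 34.9 [606.8 -85.3  94.1] [-5.7 -5.9 22.1]
43 44 [65, 70, 85, 84, 74, 66, 68, 72, 70]
106 108 [24, 28, 30, 27, 24, 24, 19, 15, 124]
114 135 [31, 37, 42, 39, 33, 30, 71, 135, 162]
149 152 [20, 25, 27, 23, 22, 20, 36, 69, 151]
edge [(103, 161, 171, 164, 129, 134), (104, 161, 173, 165, 130, 136), (105, 168, 181, 174, 136, 141), (106, 67, 74, 42, 36, 36), (107, 26, 28, 24, 19, 15), (108, 21, 24, 23, 19, 13), (109, 93, 101, 96, 78, 104), (110, 166, 179, 170, 135, 137), (111, 161, 173, 168, 130, 134), (112, 160, 172, 167, 128, 133), (113, 160, 179, 172, 130, 133), (114, 163, 85, 59, 129, 135), (115, 143, 30, 29, 131, 133), (116, 47, 36, 35, 132, 133), (117, 28, 37, 37, 67, 134), (118, 31, 38, 35, 71, 134), (119, 33, 39, 35, 72, 132), (120, 32, 40, 35, 73, 134), (121, 33, 40, 36, 72, 133), (122, 32, 38, 34, 72, 134), (123, 36, 40, 34, 71, 133), (124, 33, 36, 38, 72, 134), (125, 34, 37, 35, 71, 135), (126, 32, 40, 35, 72, 133), (127, 34, 37, 37, 70, 134), (128, 33, 38, 35, 73, 133), (129, 33, 40, 35, 72, 133), (130, 32, 38, 36, 70, 134), (131, 31, 37, 34, 70, 133), (132, 27, 39, 35, 84, 134), (133, 47, 30, 31, 134, 139), (134, 117, 25, 22, 130, 138), (135, 163, 81, 68, 131, 137), (136, 160, 165, 158, 130, 138), (137, 158, 174, 169, 130, 139), (138, 158, 172, 165, 131, 139), (139, 157, 171, 166, 130, 137), (140, 158, 172, 165, 129, 137), (141, 159, 171, 166, 129, 137), (142, 158, 172, 165, 130, 140), (143, 159, 172, 165, 129, 138), (144, 157, 171, 166, 130, 138), (145, 158, 173, 165, 129, 141), (146, 157, 171, 166, 131, 131), (147, 159, 173, 167, 133, 60), (148, 156, 168, 163, 123, 38), (149, 115, 124, 121, 33, 21), (150, 19, 22, 15, 23, 12), (151, 23, 29, 22, 36, 69), (152, 80, 75, 72, 88, 134), (153, 154, 150, 146, 135, 140), (154, 159, 175, 169, 131, 138), (155, 158, 172, 167, 130, 138)]
```

Pressed, the bubble is at +2.0 mm: centred between the rings would need about 0.165 rad more clockwise. Go back to the knob for a small correction.

>>> servo_tool:
  motion:
    - [[0,0,-0.3],0]
    - [[0,0,-0.8],0]
    - [[-0.3,0,-1],0.09]
    - [[-0.6,0,-1],0.18]
    - [[-0.9,0,-1],0.27]
    - [[-0.95,0.01,-1],0.36]
    - [[-0.95,0.01,-1],0.45]
    - [[-0.95,0.01,-1],0.47]
    - [[-0.95,0.01,-1],0.47]

```text
t: 35.85
tool_pos: [610.5, -159.1, 170.7]
tcp_rot: [0.907, 0.421, -0.006, -0.004]
force: [-0.5, 0.6, 0.2]
width: 0.4
finger_force: 0.0
```

```bash
python3 - <<'E'
from h import *
s=monitor.observe()
r=R.from_quat(s["tcp_rot"]).as_matrix();y=np.degrees(np.arctan2(r[1,0],r[0,0]));print(s["t"],s["tool_pos"],s["qpos"],y,(y-8)/90,tool([613,-225,180]))
E
```

```text
35.85 [ 610.49122886 -159.05463596  170.70481827] [ 0.63664804  0.92975317 -0.91218338  1.57525093  0.80643813  1.06653448
 -1.20083945] 49.825187162932416 0.4647243018103602 [-0.61048078  0.55435043 -0.11828316]
```

>>> servo_tool:
  motion:
    - [[-0.2,0.2,-0.1],0.09]
    - [[-0.4,0.4,-0.12],0.18]
    - [[-0.61,0.55,-0.12],0.27]
    - [[-0.61,0.55,-0.12],0.36]
    - [[-0.61,0.55,-0.12],0.45]
    - [[-0.61,0.55,-0.12],0.465]
    - [[-0.61,0.55,-0.12],0.465]
    - [[-0.61,0.55,-0.12],0.465]
  hand: 1

```text
t: 36.65
tool_pos: [612.6, -224.8, 180.2]
tcp_rot: [0.998, 0.07, -0.007, -0.002]
force: [0.3, 0.1, 0.5]
width: 62.3
finger_force: 0.0
```

```bash
python3 - <<'E'
from h import *
s=monitor.observe();C=cam("wrist");im=eyes.read_camera("wrist")[:,:,::-1].copy()
cv2.imwrite("pics/w10.png",im);g=cv2.cvtColor(im,cv2.COLOR_BGR2GRAY)
r=R.from_quat(s["tcp_rot"]).as_matrix();print(s["t"],s["tool_pos"],np.degrees(np.arctan2(r[1,0],r[0,0])),s["width"])
print(proj(C,[612.7,-225,116]))
for r in range(176,240,4): print(r,' '.join(f"{g[r,c]:3d}" for c in range(300,348,2)))
E
```

```text
36.65 [ 612.63822817 -224.84902356  180.16198086] 8.028007258607568 62.276565243742844
[[324.19355733 210.0028949 ]]
176  72  73  73  74  72  71  71  72  71  72  73  72  72  73  73  71  72  75  74  75  64  38 114 122
180  74  72  73  72  72  73  73  71  72  73  73  74  71  71  69  71  74  74  75  75  51  34 118 135
184  74  73  73  72  73  75  86 120 135  75  72  70  70  70  67 110 152 121  71  68  41  34 108 128
188  74  73  73  73 117 149 146 148 115  76  77  77  77  80  75  85 150 147 148 149 126  55 117 137
192  71  71  81 140 145 144 147 147 129 151 152 151 150 150 147  96 149 147 148 147 148 149  81 138
196  74  76 148 147 146 147 148 149 131 147 152 147 148 147 148 102 154 151 150 150 152 152 153 111
200  66 102 149 148 147 148 148 148 143 147 150 150 149 149 150 106 153 150 149 150 151 152 151 139
204  64 118 148 148 147 148 147 149 139 147 149 149 149 148 151 114 139 150 149 149 150 151 150 137
208  62  67 152 149 150 150 149 151 140 146 149 149 149 149 148 121 130 152 151 152 153 152 154 128
212  66  65 108 152 150 149 149 150 144 143 151 151 148 149 148 129 121 150 149 148 148 148 132 119
216  60  62  59  56 138 143 142 143 143 134 150 150 147 150 148 136 117 147 149 149 150 133 141 129
220  60  61  61  63  60  64 125 148 150 130 149 151 148 149 147 140 118 150 144 139 148 135 125 138
224  67  63  64  66  64  64  64  63  61 114 148 151 148 149 148 142  96 125 126 102 110 123 128 118
228 103 112 127 134 127 111 101 114 153 143 146 149 147 147 148 145 102 123 124 125 127 119 113 117
232 131 144 148 136 136 147 148 127 112 127 146 150 149 150 150 148 100 128 124 118 116 132 134 127
236 157 136 114 129 140 135 122 122 113 127 127 128 132 121 134 125 125 127 122 130 128 121 129 118
```

The bar sits about 3° counter-clockwise of the tool, meaning it lagged on the first turn. Align, grip, and turn with that lag allowed for.

>>> servo_tool:
  motion:
    - [[0,0,0.4],-0.035]
    - [[0,0,0.8],-0.035]
    - [[0,0,0.85],-0.035]
    - [[0,0,0.85],-0.035]

```text
t: 37.1
tool_pos: [611.3, -225.0, 111.8]
tcp_rot: [0.995, 0.096, -0.008, -0.002]
force: [-0.5, 0.3, 0.9]
width: 88.2
finger_force: 0.0
```

>>> servo_tool:
  motion:
    - [[0,0,0.1],0]
    - [[0,0,0.17],0]
    - [[0,0,0.2],0]
    - [[0,0,0.2],0]

```text
t: 37.5
tool_pos: [611.5, -225.2, 96.4]
tcp_rot: [0.995, 0.095, -0.007, -0.001]
force: [-0.6, 0.1, 0.4]
width: 88.0
finger_force: 0.0
```

>>> servo_tool:
  motion:
    - [[0,0,0],0]
    - [[0,0,0],0]
    - [[0,0,0],0]
    - [[0,0,0],0]
    - [[0,0,0],0]
    - [[0,0,0],0]
    - [[0,0,0],0]
    - [[0,0,0],0]
    - [[0,0,0],0]
    - [[0,0,0],0]
    - [[0,0,0],0]
    - [[0,0,0],0]
  hand: 0

```text
t: 38.7
tool_pos: [611.6, -225.7, 96.4]
tcp_rot: [0.995, 0.095, -0.007, -0.001]
force: [0.6, -0.8, -1.0]
width: 11.8
finger_force: 30.0
```

>>> servo_tool:
  motion:
    - [[0,0,0],0.04]
    - [[0,0,0],0.08]
    - [[0,0,0],0.12]
    - [[0,0,0],0.138]
    - [[0,0,0],0.138]
    - [[0,0,0],0.138]
    - [[0,0,0],0.138]

```text
t: 39.4
tool_pos: [611.6, -225.8, 96.4]
tcp_rot: [1.0, -0.013, -0.007, -0.0]
force: [1.3, -3.1, -0.3]
width: 11.7
finger_force: 30.0
```

```bash
python3 - <<'E'
from h import *
s=monitor.observe()
r=R.from_quat(s["tcp_rot"]).as_matrix();y=np.degrees(np.arctan2(r[1,0],r[0,0]));print(s["t"],s["tool_pos"],y,s["width"],s["wrist_torque"])
E
```

```text
39.4 [ 611.57232746 -225.78632272   96.35759584] -1.4595736903505914 11.728691440125578 [-0.62674234 -0.26411381  0.20120027]
```

>>> servo_tool:
  motion:
    - [[0,0,0],0]
    - [[0,0,0],0]
    - [[0,0,0],0]
    - [[0,0,-0.2],0]
    - [[0,0,-0.6],0]
    - [[0,0,-1],0]
    - [[0,0,-1],0]
  hand: 1

```text
t: 40.1
tool_pos: [616.1, -224.7, 182.3]
tcp_rot: [1.0, -0.013, -0.002, -0.0]
force: [0.6, 0.4, 0.7]
width: 65.7
finger_force: 0.0
```

>>> servo_tool:
  motion:
    - [[0,-0.2,0],-0.09]
    - [[0,-0.4,0],-0.18]
    - [[-0.03,-0.6,0],-0.27]
    - [[-0.05,-0.8,0],-0.36]
    - [[-0.06,-0.9,0],-0.45]
    - [[-0.06,-0.9,0],-0.52]
    - [[-0.06,-0.9,0],-0.52]
  hand: 0

```text
t: 40.8
tool_pos: [609.4, -152.8, 176.6]
tcp_rot: [0.923, 0.386, -0.006, -0.004]
force: [-0.2, -0.4, 0.9]
width: 13.8
finger_force: 0.0
```

>>> servo_tool:
  motion:
    - [[0,0,0],-0.09]
    - [[0,0,0],-0.18]
    - [[0,0,0],-0.27]
    - [[0,0,0],-0.36]
    - [[0,0,0],-0.45]
    - [[0,0,0],-0.518]
    - [[0,0,0],-0.518]

```text
t: 41.5
tool_pos: [609.4, -153.6, 176.3]
tcp_rot: [0.696, 0.718, -0.004, -0.006]
force: [-0.5, 0.5, -0.4]
width: 0.4
finger_force: 0.0
```

```bash
python3 - <<'E'
from h import *
s=monitor.observe()
r=R.from_quat(s["tcp_rot"]).as_matrix();print(s["t"],s["tool_pos"],s["qpos"],np.degrees(np.arctan2(r[1,0],r[0,0])),s["width"],tool([607,-84,112]))
E
```

```text
41.5 [ 609.40661078 -153.60259524  176.29320387] [ 0.6902988   0.9843054  -1.0780542   1.57499581  0.91542779  1.17431023
 -0.55982525] 91.79384479657578 0.3610482536071057 [0.86861099 0.00887247 0.80571406]
```

>>> servo_tool:
  motion:
    - [[0.4,0,0],0]
    - [[0.8,0,0.2],0]
    - [[0.87,0,0.5],0]
    - [[0.87,0,0.75],0]
    - [[0.87,0,0.8],0]
    - [[0.87,0,0.8],0]
    - [[0.87,0,0.8],0]

```text
t: 42.2
tool_pos: [606.9, -84.4, 113.3]
tcp_rot: [0.696, 0.718, -0.004, -0.005]
force: [-0.8, 0.2, -0.3]
width: 0.0
finger_force: 0.0
```

>>> servo_tool:
  motion:
    - [[0,0,0.05],0]
    - [[0,0,0.09],0]
    - [[0,0,0.12],0]
    - [[0,0,0.14],0]
    - [[0,0,0.16],0]
    - [[0,0,0.16],0]

```text
t: 42.8
tool_pos: [606.6, -84.5, 100.1]
tcp_rot: [0.695, 0.719, -0.005, -0.005]
force: [0.7, -4.1, 5.1]
width: 0.5
finger_force: 2.5
```

>>> servo_tool:
  motion:
    - [[0,0,0.02],0]
    - [[0,0,0.04],0]
    - [[0,0,0.04],0]

```text
t: 43.1
tool_pos: [606.7, -84.3, 97.1]
tcp_rot: [0.695, 0.719, -0.004, -0.005]
force: [1.2, -4.1, 6.4]
width: -0.1
finger_force: 3.0
```

>>> servo_tool:
  motion:
    - [[0,0,0.01],0]
    - [[0,0,0.02],0]
    - [[0,0,0.03],0]
    - [[0,0,0.03],0]

```text
t: 43.5
tool_pos: [606.9, -84.4, 96.6]
tcp_rot: [0.695, 0.719, -0.004, -0.004]
force: [-2.4, -5.1, 16.8]
width: 0.4
finger_force: 8.6
```

>>> servo_tool:
  motion:
    - [[0,0,0.01],0]
    - [[0,0,0.015],0]
    - [[0,0,0.015],0]
    - [[0,0,0.015],0]

```text
t: 43.9
tool_pos: [607.0, -84.5, 96.4]
tcp_rot: [0.695, 0.719, -0.004, -0.004]
force: [-4.9, -6.2, 23.8]
width: 0.4
finger_force: 11.6
```

Seated. Wait for the bubble, then measure.

>>> servo_tool:
  motion:
    - [[0,0,0],0]
    - [[0,0,0],0]
    - [[0,0,0],0]
    - [[0,0,0],0]
    - [[0,0,0],0]
    - [[0,0,0],0]
    - [[0,0,0],0]

```text
t: 44.6
tool_pos: [607.0, -84.5, 96.4]
tcp_rot: [0.695, 0.719, -0.004, -0.004]
force: [-4.7, -6.0, 23.3]
width: 0.3
finger_force: 11.6
```

```bash
python3 -c "
from h import *
bub('pics/b2.png')
C=cam('wrist')
t=eyes.read_camera('top')[:,:,::-1];cv2.imwrite('pics/t2.png',t)
print(proj(C,[[604,-18,96],[604,-38,96]]))" | cut -c1-900
```

```text
t 44.6 [607.  -84.5  96.4] [-4.7 -6.  23.3]
42 43 [127, 148, 165, 152, 137, 103, 70, 73, 72]
104 107 [21, 23, 26, 26, 21, 17, 19, 13, 166]
117 137 [34, 37, 45, 36, 32, 31, 100, 151, 160]
147 150 [21, 28, 27, 22, 19, 25, 41, 72, 166]
edge [(101, 163, 174, 164, 123, 150), (102, 164, 176, 165, 123, 153), (103, 172, 184, 173, 128, 160), (104, 52, 56, 49, 40, 57), (105, 25, 28, 22, 20, 18), (106, 22, 24, 19, 19, 13), (107, 94, 102, 89, 69, 88), (108, 167, 179, 169, 126, 156), (109, 164, 175, 165, 125, 152), (110, 163, 175, 163, 122, 152), (111, 161, 173, 163, 122, 152), (112, 160, 174, 163, 122, 151), (113, 162, 173, 164, 123, 151), (114, 162, 175, 163, 122, 151), (115, 163, 178, 166, 122, 151), (116, 166, 166, 170, 123, 151), (117, 142, 21, 41, 122, 151), (118, 45, 35, 30, 124, 151), (119, 25, 35, 36, 108, 150), (120, 30, 42, 34, 98, 151), (121, 35, 39, 33, 99, 151), (122, 34, 39, 36, 100, 150), (123, 33, 40, 34, 99, 151), (124, 33, 40, 33, 101, 150), (125, 34, 40, 35, 100, 151), (126, 32, 39, 35, 100, 152), (127, 33, 42, 37, 100, 151), (128, 34, 40, 35, 99, 151), (129, 34, 41, 36, 100, 151), (130, 31, 41, 32, 100, 150)
[[323.14917496 132.99393223]
 [321.89504174 171.52531981]]
```

The bubble is centred: ring midpoint at row 127.1, bubble centre at row 127.1, with a steady 23 N press. Handing in.

```bash
python3 -c "
from rig import robot
print(robot.job_done())"
```

```text
the job is handed in; nothing more can be done
None
```

I handed the job in at about 44.7 s of the 72 s limit: both tins upright in the crate, one per cell, the level lying along the shelf and pressed down at about 23 N, and the bubble measured centred between the rings.

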